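# Change over the link pin with the sprung tongs

## Robot

A 6-joint arm with a two-finger parallel gripper is mounted at the origin on the work surface. World frame = base frame: x ahead of the robot, y to its left, z up, the work surface at z = 0. Lengths are in m, angles in rad, forces in N, time in s.
With the tool pointing down it reaches from about 0.3 to 0.95 m from the base axis. Payload 3.1 kg.
Tool frame: the origin (TCP) lies midway between the tips of the shut fingers; the grasp point (between the pads) lies 19 mm behind it; z points along the fingers, y is the direction in which the jaws open and shut (so a half turn about z gives the same grasp; the last joint's range is limited). The gripper opens to 85 mm and grips with 20 to 120 N. Pads are 22 mm wide; open, the fingers measure 114 mm over their backs; the gripper's body (76 mm by 85 mm) begins 54 mm behind the grasp point. The pads swing forward as they close: fully open they stand 13 mm farther back than shut.
Start: joints at [1.134, 0.308, 1.634, -0, 1.2, -0.07], TCP at [0.224, 0.583, 0.231] pointing down, gripper open.
Joint ranges: [-3.06, 3.06], [-0.79, 1.96], [0.05, 2.63], [-1.19, 4.34], [0.05, 2.64], [-2.94, 2.94]. Speed limits (rad/s): [2.79, 2.79, 3.14, 3.14, 3.14, 3.14].

## Interface

Orientations are given as [roll, pitch, yaw] about the fixed x, y, z axes, in that order (R = Rz(yaw) Ry(pitch) Rx(roll)).
In Python, from workcell import telemetry, vision, arm gives the robot as it stands.
- The arm moves only by the shell command python3 -m pendant 'ROWS' [FORCE]. ROWS is JSON, a list of rows, each an object of numbers: "grip": the closure in counts, from 0 (fully open) to 255 (shut); "x", "y", "z": the shift along the tool's x, y, z in m; "roll": the turn about the tool's z in degrees. A call has 1 to 20 rows; each row is the pose to reach, as a shift and turn from the pose measured when the call began, along the tool's axes at that moment; what a row does not reach only later rows make up. A row lasts 1/8 s, in which the tool goes at most 62.5 mm and 10.7 degrees, less where a joint would pass 70% of its speed; a pose out of reach is approached as far as the arm can. A call with a gripper value outside its range is refused whole. The fingers move at their own pace and stop on an object; FORCE is the grip in N (left out, the last holds). Time passes only in rows, so rows that repeat a pose let the fingers close. It gives the time, the measured TCP pose, the force and the opening at its end, in the units of the state.
- telemetry.get_obs(): the state, without advancing time (a new reading comes with each control period).
- vision.capture(name): name is "scene" or "top"; returns (picture, depth): 420x560x3 uint8, red, green, blue; 420x560 float32, m along the optical axis (not along the pixel's ray), 0 where there is no reading.
- vision.camera_params(name): a dict with "mtx" (3x3 intrinsics, pixels), "k1" (the pictures are not rectified: a ray, as slopes to the right and down, at radius r is drawn at 1 + k1 r^2 times it, then the intrinsics apply), "position" and "orientation" of the camera in the world. Camera axes: x right, y down, z forward; pixel columns grow to the right and rows downward; lengths in m; the calibration is good to about 2 mm. A picture is of the moment at which its call begins. camera_params takes no time and is no camera call.
- arm.job_done(): hands the job in, once; it reports no verdict.
The state is a dict: "t": time; "joint_pos": joint angles; "qvel": joint speeds; "tau": joint torques, N m; "ee_pos": TCP position; "orientation": TCP orientation; "force": force on the tool from outside, world axes, zero at the start; "wrist_torque": the same for the moment, N m; "opening": finger opening in m.
Only numpy, scipy, OpenCV 4.12 (cv2) and the standard library are available. Lean on these libraries where they do the work, as an engineer would, in place of code of your own. Each camera call takes 0.05 s, during which the arm holds its last target.

## Task

Take the sprung tongs from their grey stand, reach into the narrow well of the blue block with them, squeeze the ceramic-headed link pin gently and draw it out of its spring clip. Press the pin fully home, upright, in the green socket block, then put the tongs back upright in their stand. Only the tongs may touch the pin; do not crush its head, force anything, touch the red block with pin or tongs, or disturb the other things on the bench.

Things in the scene. Friction and masses are not known exactly. Their poses are not given: they have to be found in the camera images.
- tongs: Parallel-action sprung tongs, 155 g, 108 mm tall, upright, tips down. Origin: on the axis at the tips' lower ends, rigid with the -y leg; z up, y from this fixed leg to the sprung leg. Steel tips: 10 mm wide (x), 4 thick, z 0 to 54 mm; open, the inner face of the fixed leg's tip is at y -12.5, that of the sprung leg's tip nominally at +12.5 mm. Squeezing the orange plates shuts the tips; let go, they spring open.
- tong_grip (a point): Where to pinch the tongs along y: midway between the orange plates, 83 mm above the tongs' origin, axes alike. Plates 22 mm wide (x), 50 tall (25 above and below this point), flat outer faces at y -23 and +23 mm (open). From 23 to 29 mm below it are dark ledges out to y +-27, x +-11: keep fingertips above them. To carry the tongs open keep them squeezed 2 to 5 mm.
- tong_leg (a joint): Travel of the sprung leg towards the fixed leg, m: 0 open, stop at 0.022. Return spring: 5 N at 0, rising 0.25 N per mm. The sprung leg's tip is set unknown: 2 mm further in to 3.5 mm further out than nominal (gap 23 to 28.5 mm open). It also flexes outwards at 4 N per mm, so a held thing feels 4 N per mm squeezed after contact; each finger pad feels that plus the return spring.
- stand: Fixed grey tongs stand, 70 x 90 mm block, 60 high, on a 90 x 110 mm foot. Origin: centre of underside; z up. Central slot in its top, 16 mm (x) by 44 mm (y), 56 deep. The tongs hang in it by their ledges on the rim, their y along the stand's y (either way round), their origin then 6 mm above the bench, on the stand's axis at the start.
- pin: Link pin, 30 mm tall, 18 to 35 g. Origin: foot of the shank, on its axis; z up. Round brass shank, 8 mm diameter, 16 mm long, lowest 6 mm tapering to 4.4 mm; above it (z 16 to 30 mm) a white ceramic head 14 x 14 mm, sides along x and y, which chips if the tongs squeeze it with over 16 N a side; under about 7 N it slips. Starts home in the well's hole, square with the well.
- well: Fixed blue block, cream top, 100 x 110 x 70 mm high. Origin: centre of underside; z up. In its top a well 20 mm (x) by 42 mm (y), 45 deep, floor at z 25 mm, which the open tongs fit with their y along the block's y, 1 mm or more of play each side in y, 5 mm in x. The pin's head stands on the floor (z 25 to 39).
- well_floor (a point): Centre of the 10 mm square hole in the well's floor that holds the pin's shank, at floor height (25 mm above the bench); axes as the well block. A hidden spring plunger presses the shank to -x with 2 to 3 N: the pin sits 1 mm off centre to -x and takes some 4 to 10 N to pull out.
- green_socket: Fixed socket block, cream top with a green frame and green sides, 70 x 70 x 35 mm high (74 mm over the green skirt). Origin: centre of its underside; z up.
- green_socket_mouth (a point): Centre of the hole's mouth in the green block's top (35 mm above the bench); axes as the block. Hole 10 mm square, 18 deep, rim chamfered 2 mm. 7 mm down a spring plunger stands 3 mm out of the +x wall; pushing the pin past it takes 4 to 14 N. Home, the head rests on the top, the foot 16 mm below the mouth and 1 mm off centre to -x. Over 25 N is forcing it.
- red_socket: The same block with red frame and sides, not to be used. Origin: centre of its underside.
- screwdriver: Bystander: red-handled screwdriver, 190 mm, lying on the bench. Origin near its middle, at bench height.
- multimeter: Bystander: yellow multimeter 150 x 80 x 43 mm. Origin: centre of its underside.
- bobbin: Bystander: copper bobbin, 48 mm in diameter, 36 mm high. Origin: centre of its underside.
- spare_pin: Bystander: a red-headed pin lying in the grey spares tray (100 x 140 x 25 mm). Origin: under its middle.
- pulley: Bystander: aluminium pulley disc 44 mm in diameter, 14 mm high, in the spares tray. Origin: centre of its underside.
- mug: Bystander: blue mug, 76 mm in diameter, 90 mm high. Origin: centre of its underside.

How it is judged:
On the way, in this order (a step that is already met when the one before it is completed fails the run):
1. the pin is held by the tongs with its foot drawn clear above the top of the well block (z of pin in the frame of well above 0.072 m and contact force between tongs and pin above 1 N), for 0.2 s.
2. the pin is fully home in the green socket (horizontal distance between pin and green_socket_mouth below 0.003 m and z of pin in the frame of green_socket_mouth below -0.014 m and angle between pin's own z axis and vertical below 0.1 rad), for 0.2 s.
At the end, for the whole second after the job is handed in: Pin in the green socket: foot at least 14 mm below the mouth (16 is home), within 3 mm of the hole's centre, tilted under 0.1 rad. Tongs hanging in their stand: origin within 8 mm of its axis, under 10 mm above the bench, tilted under 0.12 rad. Both at rest, let go (all of step 2 and horizontal distance between tongs and stand below 0.008 m and z of tongs in the frame of stand below 0.01 m and angle between tongs's own z axis and vertical below 0.12 rad and linear speed of each of tongs, pin below 0.02 m/s); the robot touches nothing.
It fails at once if the pin is touched by the robot itself instead of the tongs (contact force between any of the fingers, the arm and pin above 0.3 N).
It fails at once if the ceramic head is squeezed with more than 16 N from each tip of the tongs (32 N summed over both tips) (contact force between tongs and pin above 32 N).
It fails at once if something is forced: the pin against the green or the well block, or the tongs or robot against the well block, with more than 25 N (contact force between pin and green_socket above 25 N or contact force between any of pin, tongs, the arm, the fingers and well above 25 N).
It fails at once if the red socket block is touched by the pin or the tongs (contact force between any of pin, tongs and red_socket above 0.5 N).
It fails at once if a bystander is moved by more than 20 mm (distance of any of screwdriver, multimeter, bobbin, spare_pin, pulley, mug from where it was at the start of the episode above 0.02 m).
It also fails if it takes over 69 s, if anything falls off the work surface, if the arm or the gripper's body presses on something with over 40 N, if the wrist force passes 120 N, or if a joint passes its speed limit or range.

## Working session

There is one attempt and no reset: what is moved stays moved. The work goes in short steps, Python scripts to look and compute and a shell command to move; the robot and the scene stay as the last step left them, time stands still between calls to the robot, and variables do not carry over. Pictures are saved under pics/ and viewed, and the job is handed in when it is done.

```bash
ls; mkdir -p pics
python3 - <<'E'
from workcell import telemetry, vision, arm
import cv2,numpy as np
print(telemetry.get_obs())
for n in("scene","top"):
    p,d=vision.capture(n); cv2.imwrite(f"pics/{n}0.png",p[:,:,::-1]); np.savez(f"{n}0.npz",p=p,d=d); print(vision.camera_params(n))
E
```

```text
pics
{'t': 0.0, 'joint_pos': array([ 1.13432481e+00,  3.09027904e-01,  1.63521808e+00, -3.22250501e-07,
        1.19969851e+00, -6.97344718e-02]), 'qvel': array([ 3.00513973e-05, -2.10807238e-03,  9.75516583e-04,  1.05253980e-03,
        1.19437551e-04,  3.76865157e-04]), 'tau': array([-1.92190098e-03, -4.15263820e+01, -2.76660830e+01, -5.07054065e-04,
        1.04388929e-02,  2.47093093e-07]), 'ee_pos': array([0.22379703, 0.58265872, 0.23001781]), 'orientation': array([-3.13924651e+00, -1.63571668e-04,  2.77485553e+00]), 'force': array([0.72408144, 0.79109991, 0.02710336]), 'wrist_torque': array([ 0.05789571, -0.01863715,  0.0084656 ]), 'opening': 0.08518094079997585}
{'mtx': array([[484.92244615,   0.        , 276.20593503],
       [  0.        , 484.92244615, 209.7080748 ],
       [  0.        ,   0.        ,   1.        ]]), 'k1': -0.02549564354390219, 'position': array([ 1.08008875, -0.28085557,  0.98231589]), 'orientation': array([-2.52774479,  0.01148856,  0.94306411])}
{'mtx': array([[417.12592985,   0.        , 274.72683782],
       [  0.        , 417.12592985, 206.40650552],
       [  0.        ,   0.        ,   1.        ]]), 'k1': -0.0636151830826545, 'position': array([0.32849097, 0.08191045, 1.16935424]), 'orientation': array([-2.95896466,  0.00305306, -1.58783033])}
```

View pics/scene0.png

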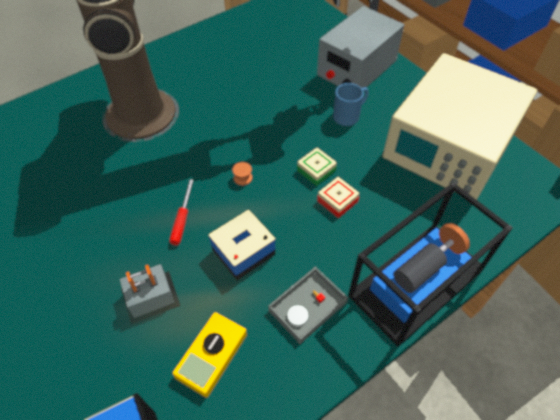

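View pics/top0.png

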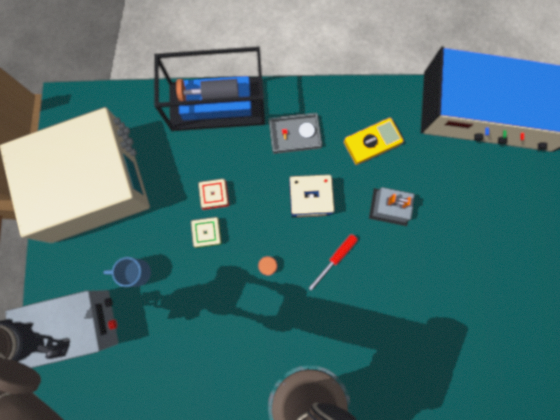

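The scene view shows the stand near (148,290), the well at (242,240), green at (317,163) and red at (338,196). In the top view they are at (393,204), (312,195), (206,232) and (213,193). I'll zoom in next.

```bash
cat > h.py <<'E'
import numpy as np,cv2
from scipy.spatial.transform import Rotation as R
from workcell import telemetry, vision
def cam(n):
    c=vision.camera_params(n); return c['mtx'],c['k1'],np.array(c['position']),R.from_euler('xyz',c['orientation']).as_matrix()
def ray(n,uv):
    K,k1,P,M=cam(n); uv=np.atleast_2d(np.array(uv,float))
    u=cv2.undistortPoints(uv.reshape(-1,1,2),K,np.array([k1,0,0,0.])).reshape(-1,2)
    return P,np.c_[u,np.ones(len(u))]@M.T
def plane(n,uv,z):
    P,d=ray(n,uv); return P+d*((z-P[2])/d[:,2])[:,None]
def proj(n,X):
    K,k1,P,M=cam(n); c=(np.atleast_2d(X)-P)@M
    return cv2.projectPoints(c.reshape(-1,1,3),np.zeros(3),np.zeros(3),K,np.array([k1,0,0,0.]))[0].reshape(-1,2)
def tri(uvs,uvt):
    a=[];b=[]
    A=np.zeros((3,3));B=np.zeros(3)
    for n,uv in(("scene",uvs),("top",uvt)):
        P,d=ray(n,uv);d=d[0]/np.linalg.norm(d[0]);Q=np.eye(3)-np.outer(d,d);A+=Q;B+=Q@P
    return np.linalg.solve(A,B)
def cloud(n,d):
    K,k1,P,M=cam(n);v,u=np.mgrid[:d.shape[0],:d.shape[1]]
    uv=np.c_[u.ravel(),v.ravel()].astype(float)
    P,dr=ray(n,uv); return (P+dr*d.reshape(-1,1)).reshape(*d.shape,3)
def crop(p,x,y,w,h,f,name):
    cv2.imwrite(name,cv2.resize(p[y:y+h,x:x+w,::-1],None,fx=f,fy=f,interpolation=cv2.INTER_CUBIC))
def snap(n,tag):
    p,d=vision.capture(n);np.savez(f"{n}{tag}.npz",p=p,d=d);return p,d
E
python3 - <<'E'
from h import *
for n,(x,y,w,h) in (("scene",(100,130,270,200)),("top",(180,160,250,110))):
    f=np.load(n+"0.npz"); crop(f['p'],x,y,w,h,2.9 if n=="scene" else 3.2,f"pics/{n}crop0.png")
    d=f['d'];c=cloud(n,d)
    # table check
    for uv in ([(230,300),(180,200)] if n=="scene" else [(250,240),(350,200)]): print(n,c[uv[1],uv[0]])
f=np.load("top0.npz");c=cloud("top",f['d'])
for nm,uv in dict(well=(297,200),green=(198,238),stand=(380,210)).items(): print(nm,c[uv[1],uv[0]])
f=np.load("scene0.npz");c=cloud("scene",f['d'])
for nm,uv in dict(well=(245,250),green=(317,172),stand=(150,300)).items(): print(nm,c[uv[1],uv[0]])
E
```

```text
scene [ 0.64800854 -0.10700751 -0.00275904]
scene [ 0.34423193 -0.0610238  -0.00068159]
top [0.44961873 0.15290255 0.00063079]
top [ 0.55950971 -0.13416925 -0.00084336]
well [0.54861509 0.02148595 0.06696786]
green [0.45417769 0.29374737 0.03189873]
stand [ 0.51852327 -0.20324069  0.05977478]
well [ 0.60059091 -0.02969209  0.07097304]
green [0.49979535 0.254218   0.03422805]
stand [ 0.57316328 -0.25169424  0.05168753]
```

View pics/scenecrop0.png

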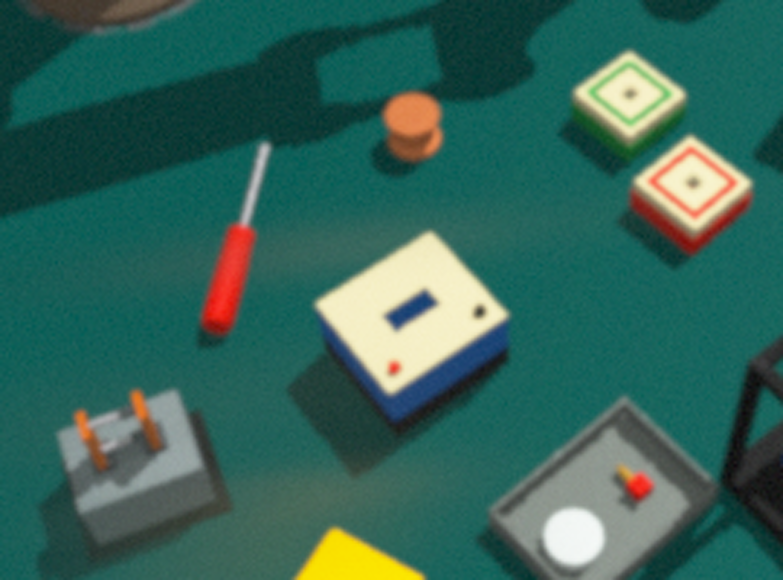

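View pics/topcrop0.png

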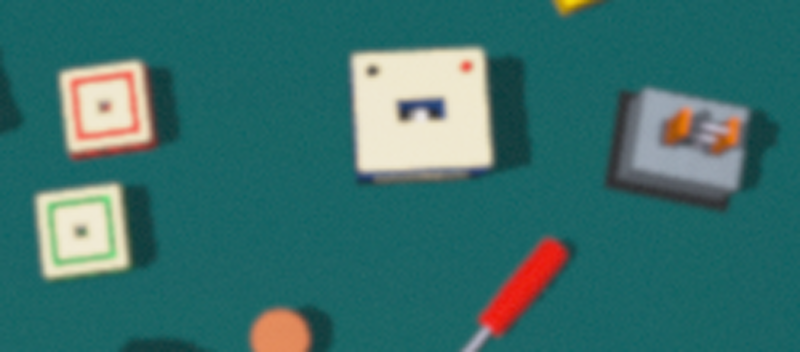

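```bash
cat > meas.py <<'E'
from h import *
def quad(n,p,box,lo,hi,z,name,S=4):
    x,y,w,h=box
    im=cv2.resize(p[y:y+h,x:x+w],None,fx=S,fy=S,interpolation=cv2.INTER_CUBIC)
    hsv=cv2.cvtColor(im,cv2.COLOR_RGB2HSV)
    m=cv2.inRange(hsv,np.array(lo),np.array(hi))
    cs,_=cv2.findContours(m,cv2.RETR_EXTERNAL,cv2.CHAIN_APPROX_NONE)
    c=max(cs,key=cv2.contourArea)[:,0].astype(float)
    uv=(c+.5)/S-.5+[x,y]
    X=plane(n,uv,z)[:,:2]
    (cx,cy),(a,b),ang=cv2.minAreaRect((X*1000).astype(np.float32))
    print(name,n,"c",np.round([cx,cy],1),"size",np.round([a,b],1),"ang",round(ang,2))
    return X
if __name__=="__main__":
    ps={n:np.load(n+"0.npz")['p'] for n in("scene","top")}
    cr=((12,15,150),(35,130,255))
    for n,bs in (("scene",dict(well=(200,200,90,80),green=(290,140,55,50),red=(310,172,55,50))),("top",dict(well=(280,165,65,60),green=(182,210,48,45),red=(190,172,48,45)))):
        for k,b in bs.items():
            z=.07 if k=="well" else .035
            quad(n,ps[n],b,(0,0,150),(40,140,255),z,k)
    for n,b in (("scene",(230,222,30,30)),("top",(297,183,30,22))):
        quad(n,ps[n],b,(95,60,0),(130,255,150),.07,"slot")
    # green hole
    for n,b in (("scene",(290,140,55,50)),("top",(182,210,48,45))):
        quad(n,ps[n],b,(45,60,60),(80,255,255),.035,"greenframe")
E
python3 meas.py
python3 - <<'E'
from h import *
ps={n:np.load(n+"0.npz")['p'] for n in("scene","top")}
crop(ps["top"],370,180,50,45,14,"pics/tstand.png");crop(ps["scene"],115,255,65,65,9,"pics/sstand.png")
crop(ps["top"],285,170,55,50,12,"pics/twell.png");crop(ps["scene"],205,205,75,75,8,"pics/swell.png")
E
```

```text
well scene c [566.  -16.5] size [102.9 112.7] ang 1.86
green scene c [474.3 273.4] size [75.  74.7] ang 6.71
red scene c [584.5 254.6] size [77.9 75.3] ang 7.1
well top c [564.1 -17.1] size [103.3 113.4] ang 1.75
green top c [470.9 273.9] size [73.3 73.8] ang 6.87
red top c [578.5 254.2] size [76.5 74.4] ang 7.34
slot scene c [566.1 -16.7] size [13.6 36.3] ang 1.76
slot top c [565.5 -17.6] size [35.1 12.4] ang 89.01
greenframe scene c [481.7 265.6] size [94.6 99.5] ang 6.96
greenframe top c [471.5 273.9] size [56.4 56.4] ang 6.81
```

View pics/tstand.png

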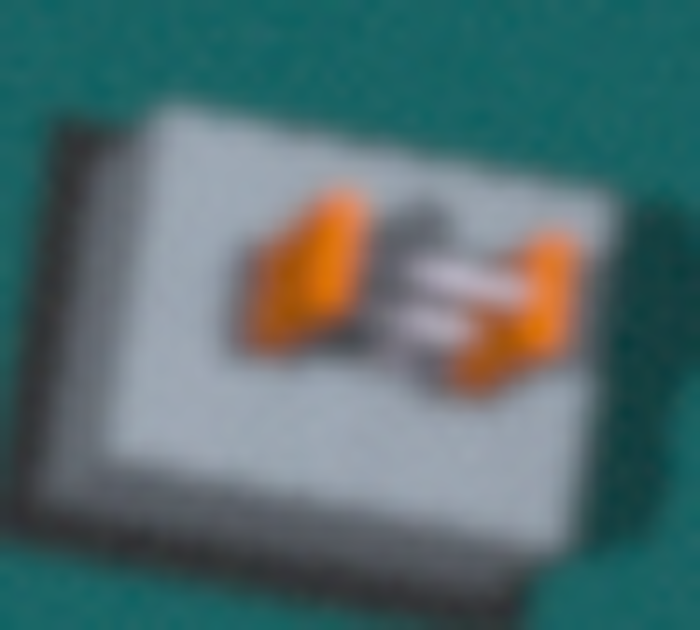

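View pics/sstand.png

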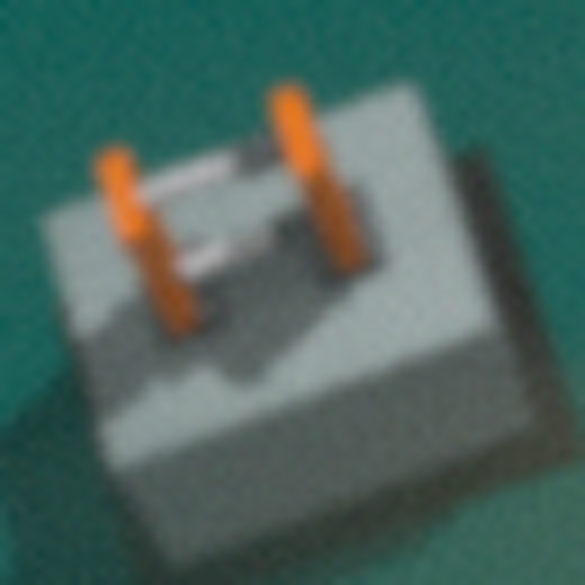

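View pics/twell.png

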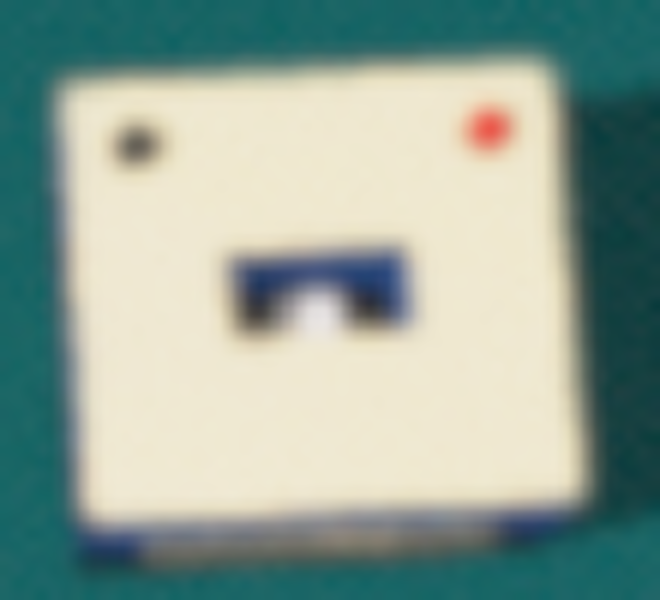

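View pics/swell.png

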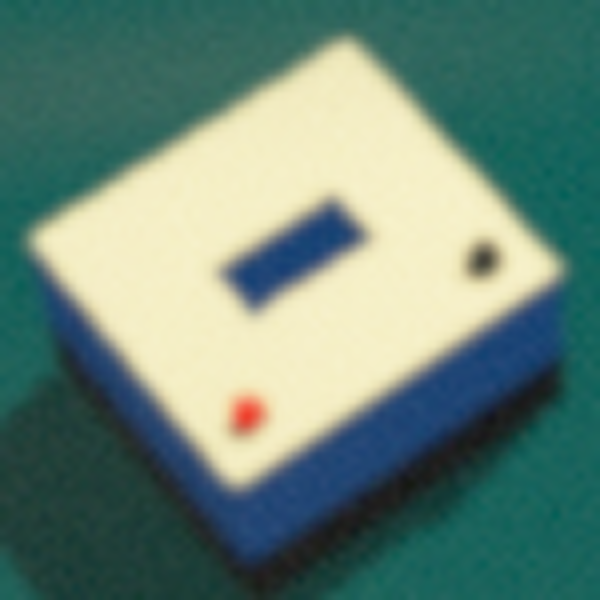

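Findings: the well's slot is centred near (0.5655,-0.017) at about 1.8°, and green is near (0.471,0.274) at about 6.8°. Next is the stand and the plates.

Run:
```python
from meas import *
ps={n:np.load(n+"0.npz")['p'] for n in("scene","top")}
quad("top",ps["top"],(370,180,50,45),(85,0,140),(125,75,255),.06,"standtop")
quad("scene",ps["scene"],(115,255,65,65),(60,0,118),(125,75,255),.06,"standtop")
# orange plates, separate blobs
for n,b in (("top",(370,180,50,45)),("scene",(115,255,65,65))):
    x,y,w,h=b;S=6
    im=cv2.resize(ps[n][y:y+h,x:x+w],None,fx=S,fy=S,interpolation=cv2.INTER_CUBIC);hsv=cv2.cvtColor(im,cv2.COLOR_RGB2HSV)
    m=cv2.inRange(hsv,np.array((4,140,120)),np.array((20,255,255)))
    cs,_=cv2.findContours(m,cv2.RETR_EXTERNAL,cv2.CHAIN_APPROX_NONE)
    for c in cs:
        if cv2.contourArea(c)<300: continue
        q=(cv2.approxPolyDP(c,0.03*cv2.arcLength(c,True),True)[:,0]+.5)/S-.5+[x,y]
        X=plane(n,q,.114)
        print(n,np.round(np.c_[q,X[:,:2]*1000],1).tolist())
```

```text
standtop top c [ 537.6 -245.9] size [90.9 71.6] ang 77.13
standtop scene c [ 538.7 -244.8] size [90.8 73.1] ang 76.9
top [[409.8, 197.2, 541.4, -269.4], [407.2, 197.9, 539.8, -262.7], [407.8, 200.6, 532.7, -263.5], [404.2, 202.4, 528.0, -253.9], [402.9, 206.8, 516.7, -249.6], [409.4, 203.9, 523.8, -267.2]]
top [[394.4, 194.2, 550.1, -229.7], [392.4, 194.6, 549.3, -224.4], [388.6, 198.4, 539.3, -213.7], [388.4, 203.9, 524.8, -212.2], [394.4, 201.2, 531.6, -228.4]]
scene [[126.9, 271.6, 523.5, -262.5], [125.8, 273.6, 526.3, -266.5], [128.2, 280.6, 543.6, -269.4], [134.8, 290.1, 570.2, -268.2], [135.1, 286.8, 564.0, -264.4]]
scene [[146.2, 264.6, 532.4, -223.3], [146.2, 271.8, 547.1, -230.9], [153.6, 283.1, 578.6, -230.8], [148.8, 266.4, 539.2, -221.1]]
```

```bash
cat >> h.py <<'E'
def go(x,y,z,yawdeg):
    o=telemetry.get_obs();M=R.from_euler('xyz',o['orientation']).as_matrix()
    d=(np.array([x,y,z])-o['ee_pos'])@M
    r=-(yawdeg-np.degrees(o['orientation'][2])); r=(r+180)%360-180
    print("t",round(o['t'],2),"ee",np.round(o['ee_pos'],4),"yaw",round(np.degrees(o['orientation'][2]),2),"open",round(o['opening'],4),"F",np.round(o['force'],1))
    print("shift mm",np.round(d*1000,1),"roll",round(r,1))
E
python3 -c "
from h import *
go(.538,-.2453,.17,167)"
```

```text
t 0.1 ee [0.2238 0.5827 0.2301] yaw 158.99 open 0.0852 F [ 0.5 -0.6 -0.2]
shift mm [-590.2 -660.2   61.5] roll -8.0
```

```bash
python3 -m pendant '[{"x":-0.59,"y":-0.66,"z":0.06,"roll":-8,"grip":0},{"x":-0.59,"y":-0.66,"z":0.06,"roll":-8,"grip":0},{"x":-0.59,"y":-0.66,"z":0.06,"roll":-8,"grip":0},{"x":-0.59,"y":-0.66,"z":0.06,"roll":-8,"grip":0},{"x":-0.59,"y":-0.66,"z":0.06,"roll":-8,"grip":0},{"x":-0.59,"y":-0.66,"z":0.06,"roll":-8,"grip":0},{"x":-0.59,"y":-0.66,"z":0.06,"roll":-8,"grip":0},{"x":-0.59,"y":-0.66,"z":0.06,"roll":-8,"grip":0},{"x":-0.59,"y":-0.66,"z":0.06,"roll":-8,"grip":0},{"x":-0.59,"y":-0.66,"z":0.06,"roll":-8,"grip":0},{"x":-0.59,"y":-0.66,"z":0.06,"roll":-8,"grip":0},{"x":-0.59,"y":-0.66,"z":0.06,"roll":-8,"grip":0},{"x":-0.59,"y":-0.66,"z":0.06,"roll":-8,"grip":0},{"x":-0.59,"y":-0.66,"z":0.06,"roll":-8,"grip":0},{"x":-0.59,"y":-0.66,"z":0.06,"roll":-8,"grip":0},{"x":-0.59,"y":-0.66,"z":0.06,"roll":-8,"grip":0},{"x":-0.59,"y":-0.66,"z":0.06,"roll":-8,"grip":0}]' 20
python3 -c "
from h import *
go(.538,-.2453,.068,167)"
```

```text
t: 2.22
ee_pos: [0.537, -0.2432, 0.171]
orientation: [-3.141, -0.002, 2.916]
force: [0.3, 0.5, -0.8]
opening: 0.0852
t 2.23 ee [ 0.537  -0.2432  0.171 ] yaw 167.05 open 0.0852 F [ 0.3  0.5 -0.8]
shift mm [ -1.6  -1.7 103. ] roll 0.0
```

```bash
python3 -m pendant '[{"x":-0.0016,"y":-0.0017,"z":0.04,"grip":0},{"x":-0.0016,"y":-0.0017,"z":0.075,"grip":0},{"x":-0.0016,"y":-0.0017,"z":0.103,"grip":0},{"x":-0.0016,"y":-0.0017,"z":0.103,"grip":0},{"x":-0.0016,"y":-0.0017,"z":0.103,"grip":0}]' 20
python3 - <<'E'
from h import *
go(.538,-.2453,.068,167)
p,d=snap("scene","1");crop(p,90,200,130,130,4.6,"pics/s1.png")
E
```

```text
t 2.23 ee [ 0.537  -0.2432  0.171 ] yaw 167.05 open 0.0852 F [ 0.3  0.5 -0.8]
shift mm [ -1.6  -1.7 103. ] roll 0.0schema error: expected keys grip, x, y, z, roll
```

View pics/s1.png

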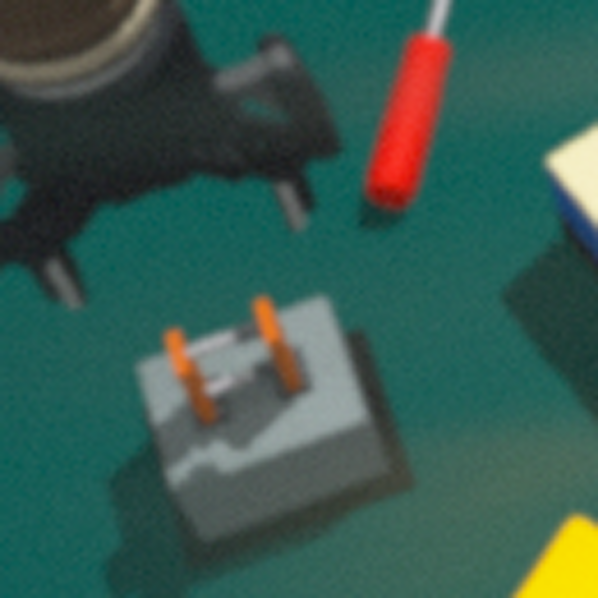

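The row format needs every key, so that call was refused and nothing moved. In the picture the open gripper straddles the tongs' plates from above, with the fingers at crop positions (60,285) and (290,205). I'll send it again.

```bash
python3 -m pendant '[{"x":-0.0016,"y":-0.0017,"z":0.04,"roll":0,"grip":0},{"x":-0.0016,"y":-0.0017,"z":0.075,"roll":0,"grip":0},{"x":-0.0016,"y":-0.0017,"z":0.103,"roll":0,"grip":0},{"x":-0.0016,"y":-0.0017,"z":0.103,"roll":0,"grip":0},{"x":-0.0016,"y":-0.0017,"z":0.103,"roll":0,"grip":0}]' 20
python3 - <<'E'
from h import *
go(.538,-.2453,.068,167)
p,d=snap("scene","2");crop(p,90,200,130,130,4.6,"pics/s2.png")
E
```

```text
t: 2.9
ee_pos: [0.539, -0.2448, 0.0696]
orientation: [-3.14, 0.0, 2.917]
force: [0.3, -0.2, 0.3]
opening: 0.0853
t 2.9 ee [ 0.539  -0.2448  0.0696] yaw 167.14 open 0.0853 F [ 0.3 -0.2  0.3]
shift mm [ 0.9 -0.7  1.6] roll 0.1
```

View pics/s2.png

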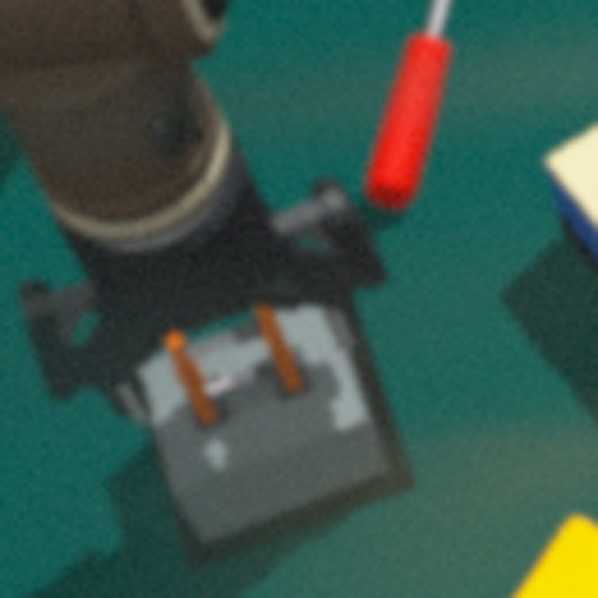

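```bash
python3 -m pendant '[{"x":0.0008,"y":-0.0005,"z":0.0015,"roll":0,"grip":105},{"x":0.0008,"y":-0.0005,"z":0.0015,"roll":0,"grip":105},{"x":0.0008,"y":-0.0005,"z":0.0015,"roll":0,"grip":105},{"x":0.0008,"y":-0.0005,"z":0.0015,"roll":0,"grip":105}]' 20
python3 -m pendant '[{"x":0,"y":0,"z":0,"roll":0,"grip":114},{"x":0,"y":0,"z":0,"roll":0,"grip":114},{"x":0,"y":0,"z":0,"roll":0,"grip":114}]' 20
python3 -c "
from h import *
go(.538,-.2453,.068,167)"
```

```text
t: 3.45
ee_pos: [0.5386, -0.2457, 0.0687]
orientation: [-3.139, 0.001, 2.917]
force: [0.2, 0.8, -0.2]
opening: 0.0501
t: 3.82
ee_pos: [0.5385, -0.2459, 0.0688]
orientation: [-3.139, 0.001, 2.917]
force: [-0.8, -1.1, 1.6]
opening: 0.0474
t 3.83 ee [ 0.5385 -0.2459  0.0688] yaw 167.12 open 0.0474 F [-0.8 -1.1  1.6]
shift mm [0.7 0.5 0.7] roll 0.1
```

```bash
python3 -m pendant '[{"x":0,"y":0,"z":0,"roll":0,"grip":122},{"x":0,"y":0,"z":0,"roll":0,"grip":122},{"x":0,"y":0,"z":0,"roll":0,"grip":122}]' 20
python3 -m pendant '[{"x":0,"y":0,"z":0,"roll":0,"grip":129},{"x":0,"y":0,"z":0,"roll":0,"grip":129},{"x":0,"y":0,"z":0,"roll":0,"grip":129}]' 20
python3 -c "
from h import *
go(.538,-.2453,.068,167)"
```

```text
t: 4.2
ee_pos: [0.5387, -0.2457, 0.069]
orientation: [-3.14, 0.002, 2.917]
force: [-0.5, -0.1, 3.3]
opening: 0.0448
t: 4.58
ee_pos: [0.539, -0.2456, 0.0693]
orientation: [-3.14, 0.002, 2.917]
force: [-0.7, 1.5, 4.7]
opening: 0.0424
t 4.58 ee [ 0.539  -0.2456  0.0693] yaw 167.11 open 0.0424 F [-0.7  1.5  4.7]
shift mm [1.  0.1 1.3] roll 0.1
```

```bash
python3 -m pendant '[{"x":0,"y":0,"z":-0.02,"roll":0,"grip":129},{"x":0,"y":0,"z":-0.05,"roll":0,"grip":129},{"x":0,"y":0,"z":-0.09,"roll":0,"grip":129},{"x":0,"y":0,"z":-0.14,"roll":0,"grip":129},{"x":0,"y":0,"z":-0.19,"roll":0,"grip":129},{"x":0,"y":0,"z":-0.19,"roll":0,"grip":129},{"x":0,"y":0,"z":-0.19,"roll":0,"grip":129}]' 20
python3 - <<'E'
from h import *
go(.565,-.017,.26,181.8)
p,d=snap("scene","3");cv2.imwrite("pics/s3.png",p[:,:,::-1])
u=proj("scene",telemetry.get_obs()['ee_pos']);print(u)
x,y=(u[0]-[45,30]).astype(int)
crop(p,x,y,90,90,6.6,"pics/s3c.png");print(x,y)
E
```

```text
t: 5.45
ee_pos: [0.5379, -0.245, 0.259]
orientation: [-3.14, 0.001, 2.917]
force: [-0.3, 1.0, -1.4]
opening: 0.0423
t 5.45 ee [ 0.5379 -0.245   0.259 ] yaw 167.11 open 0.0423 F [-0.3  1.  -1.4]
shift mm [ 24.5 228.3  -1.5] roll -14.7
[[118.17890318 233.7808968 ]]
73 203
```

View pics/s3c.png

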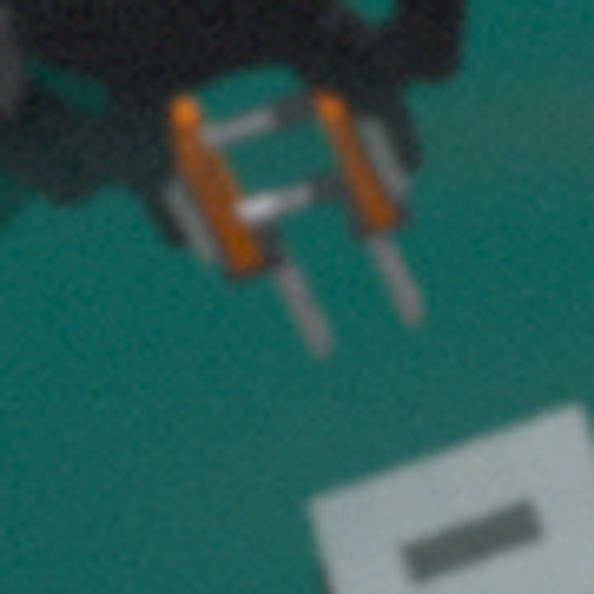

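Run:
```python
from h import *
for X in [(.72,-.05,.5),(.72,-.1,.55),(.75,-.12,.6)]:
    X=np.array(X);print(X,proj("scene",[X,X-[0,0,.07]]).round(), np.linalg.norm(X-cam("scene")[2]))
go(.74,-.12,.56,167)
```

```text
[ 0.72 -0.05  0.5 ] [[262. 156.]
 [263. 188.]] 0.6446602389315593
[ 0.72 -0.1   0.55] [[226. 147.]
 [231. 183.]] 0.5909904207371292
[ 0.75 -0.12  0.6 ] [[221. 140.]
 [227. 181.]] 0.5300929543346827
t 5.5 ee [ 0.5374 -0.2447  0.2577] yaw 167.11 open 0.0422 F [-1.4 -0.5 -1.7]
shift mm [-169.4  166.4 -302.7] roll 0.1
```

```bash
python3 -m pendant '[{"x":-0.03,"y":0.03,"z":-0.05,"roll":0,"grip":129},{"x":-0.06,"y":0.06,"z":-0.1,"roll":0,"grip":129},{"x":-0.09,"y":0.09,"z":-0.15,"roll":0,"grip":129},{"x":-0.12,"y":0.12,"z":-0.20,"roll":0,"grip":129},{"x":-0.15,"y":0.15,"z":-0.26,"roll":0,"grip":129},{"x":-0.17,"y":0.166,"z":-0.30,"roll":0,"grip":129},{"x":-0.17,"y":0.166,"z":-0.30,"roll":0,"grip":129},{"x":-0.17,"y":0.166,"z":-0.30,"roll":0,"grip":129},{"x":-0.17,"y":0.166,"z":-0.30,"roll":0,"grip":129}]' 20
python3 - <<'E'
from h import *
o=telemetry.get_obs();print(o['ee_pos'],o['orientation'],o['opening'])
p,d=snap("scene","4")
u=proj("scene",o['ee_pos']);print(u)
x,y=(u[0]-[60,50]).astype(int);print(x,y)
crop(p,x,y,130,130,4.6,"pics/s4c.png")
E
```

```text
t: 6.62
ee_pos: [0.7396, -0.1213, 0.5533]
orientation: [-3.14, -0.008, 2.915]
force: [-0.1, -0.8, -1.6]
opening: 0.0421
[ 0.73959168 -0.12126611  0.55333519] [-3.1398385  -0.00811669  2.91549969] 0.042074940986085524
[[219.60053626 163.01871956]]
159 113
```

View pics/s4c.png

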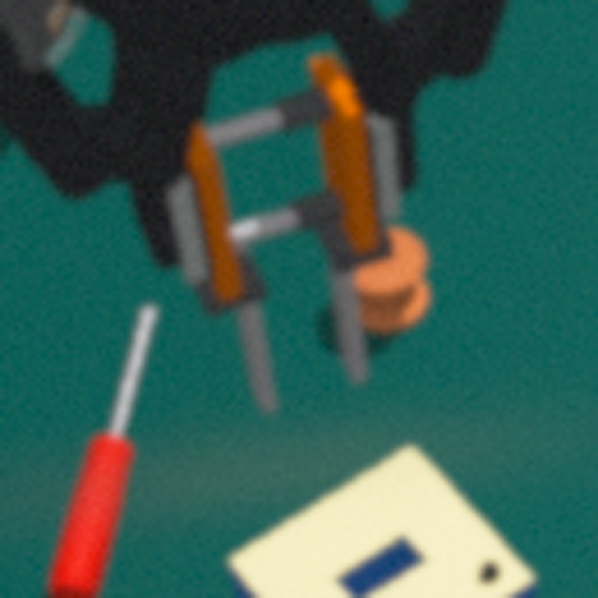

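Run:
```python
from h import *
p=np.load("scene4.npz")['p']
crop(p,195,120,60,90,6.6,"pics/s4d.png")
g=cv2.cvtColor(p,cv2.COLOR_RGB2HSV)
for r in range(184,204,2):
    print(r,"S",g[r,205:248,1].tolist())
```

```text
184 S [212, 202, 207, 210, 175, 142, 64, 13, 5, 2, 32, 96, 167, 207, 205, 220, 198, 219, 213, 206, 208, 201, 202, 208, 191, 189, 110, 39, 3, 5, 2, 13, 41, 90, 128, 142, 147, 144, 144, 131, 113, 86, 57]
186 S [210, 200, 213, 214, 209, 156, 87, 24, 3, 7, 17, 68, 143, 185, 224, 194, 221, 255, 213, 214, 211, 207, 201, 212, 182, 204, 121, 50, 14, 0, 0, 5, 17, 65, 94, 101, 97, 84, 107, 131, 170, 190, 217]
188 S [212, 212, 200, 212, 218, 181, 118, 55, 10, 2, 10, 43, 106, 183, 213, 199, 189, 209, 216, 190, 206, 198, 197, 241, 217, 255, 167, 75, 30, 8, 3, 12, 14, 45, 125, 171, 183, 198, 207, 201, 215, 200, 205]
190 S [231, 195, 202, 207, 200, 200, 156, 76, 24, 0, 12, 28, 80, 155, 189, 199, 198, 242, 237, 221, 220, 191, 203, 220, 197, 211, 198, 130, 69, 16, 8, 5, 16, 50, 128, 190, 207, 191, 202, 195, 202, 200, 204]
192 S [220, 195, 216, 210, 226, 206, 173, 101, 45, 10, 0, 17, 56, 126, 184, 189, 220, 211, 213, 215, 226, 228, 201, 210, 209, 210, 198, 183, 120, 46, 18, 5, 10, 55, 120, 191, 210, 228, 210, 198, 189, 218, 215]
194 S [233, 210, 206, 211, 223, 189, 188, 135, 62, 18, 2, 15, 42, 107, 17
[... 304 characters left out ...]
35, 184, 193, 194, 202, 206, 213, 207, 205, 205]
198 S [209, 205, 213, 197, 233, 209, 189, 199, 129, 64, 15, 3, 17, 49, 122, 180, 203, 202, 198, 194, 221, 220, 201, 197, 195, 197, 200, 196, 199, 186, 202, 179, 190, 195, 188, 179, 201, 189, 197, 188, 200, 198, 191]
200 S [193, 220, 200, 236, 208, 197, 228, 198, 164, 118, 47, 12, 14, 28, 95, 156, 185, 189, 176, 230, 187, 177, 195, 195, 200, 199, 183, 191, 194, 185, 178, 172, 186, 177, 176, 176, 187, 195, 178, 179, 191, 184, 180]
202 S [191, 180, 212, 198, 220, 185, 204, 182, 187, 161, 120, 75, 71, 87, 138, 161, 213, 180, 180, 173, 180, 174, 189, 180, 181, 180, 178, 164, 180, 170, 170, 177, 181, 189, 158, 163, 176, 165, 164, 177, 179, 165, 162]
```

View pics/s4d.png

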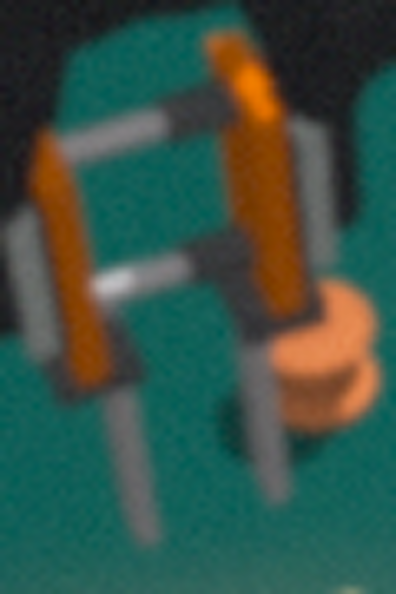

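```bash
cat > tips.py <<'E'
from h import *
def toolpts(n,uv,o,xl):
    "rays -> plane tool x=xl, returns tool coords mm"
    M=R.from_euler('xyz',o['orientation']).as_matrix();P,d=ray(n,uv)
    Pt=(P-o['ee_pos'])@M;dt=d@M;s=(xl-Pt[0])/dt[:,0]
    return (Pt+dt*s[:,None])*1000
def edges(S,row,c0,c1,th,rising):
    v=cv2.GaussianBlur(S,(1,3),0)[row,c0:c1].astype(float)
    idx=[i for i in range(len(v)-1) if (v[i]<th<=v[i+1] if rising else v[i]>=th>v[i+1])]
    return [c0+i+(th-v[i])/(v[i+1]-v[i]) for i in idx]
E
python3 - <<'E'
from tips import *
o=telemetry.get_obs();p=np.load("scene4.npz")['p'];S=cv2.cvtColor(p,cv2.COLOR_RGB2HSV)[:,:,1]
L=[(edges(S,r,212,225,105,True)[0],r) for r in range(184,201,2)]
Rr=[(edges(S,r,234,243,105,True)[0],r) for r in range(188,196)]
print("L inner");print(toolpts("scene",L,o,-.005).round(1)[:,1:])
print("R outer");print(toolpts("scene",Rr,o,-.005).round(1)[:,1:])
# plates: print hue/sat for rows
h=cv2.cvtColor(p,cv2.COLOR_RGB2HSV)
for r in (138,144,150,156,160): print(r,p[r,226:246].tolist())
for r in (140,150,160,168,174): print(r,p[r,196:214].tolist())
E
```

```text
L inner
[[-9.2 29.9]
 [-9.2 33.8]
 [-9.1 37.9]
 [-9.1 41.9]
 [-9.1 46. ]
 [-9.2 50. ]
 [-9.2 54.2]
 [-9.1 58.5]
 [-9.1 62.7]]
R outer
[[18.1 52. ]
 [18.  54. ]
 [17.8 56. ]
 [17.6 58. ]
 [17.5 60. ]
 [17.4 62.1]
 [17.1 64. ]
 [16.4 65.8]]
138 [[52, 59, 57], [58, 62, 60], [59, 56, 52], [72, 56, 49], [85, 54, 39], [109, 59, 26], [132, 65, 1], [155, 78, 1], [170, 82, 0], [176, 86, 0], [156, 76, 0], [131, 69, 21], [107, 76, 59], [91, 83, 79], [86, 88, 88], [76, 78, 78], [64, 67, 66], [53, 56, 56], [42, 43, 45], [35, 38, 38]]
144 [[22, 97, 91], [38, 92, 81], [73, 85, 68], [101, 68, 37], [115, 62, 11], [119, 59, 12], [118, 56, 0], [125, 60, 1], [134, 66, 3], [136, 68, 2], [136, 69, 2], [130, 66, 10], [111, 58, 24], [83, 62, 48], [82, 82, 80], [97, 102, 98], [104, 105, 103], [103, 106, 107], [85, 88, 88], [57, 57, 57]]
150 [[21, 94, 88], [26, 97, 88], [45, 90, 80], [81, 83, 65], [105, 66, 36], [121, 64, 27], [116, 58, 0], [120, 58, 5], [128, 64, 2], [134, 66, 4], [134, 65, 0], [133, 65, 5], [124, 60, 15], [100, 58, 33], [84, 72, 65], [91, 94, 90], [102, 106, 104], [101, 105, 102], [88, 92, 
[... 1259 characters left out ...]
0], [105, 60, 32], [123, 60, 0], [135, 68, 8], [136, 70, 14], [129, 68, 25], [112, 80, 57], [80, 93, 83], [65, 107, 102], [77, 115, 113], [96, 127, 122], [110, 133, 131]]
168 [[34, 34, 38], [51, 54, 55], [75, 77, 78], [97, 102, 97], [104, 108, 105], [102, 106, 102], [95, 100, 96], [81, 78, 74], [91, 61, 45], [112, 56, 13], [130, 64, 3], [136, 69, 10], [134, 68, 13], [125, 71, 36], [107, 74, 59], [82, 73, 71], [69, 78, 78], [53, 81, 79]]
174 [[15, 94, 88], [16, 96, 87], [32, 98, 91], [53, 92, 91], [70, 97, 91], [76, 90, 84], [74, 76, 75], [64, 65, 61], [75, 62, 55], [99, 60, 40], [120, 62, 5], [134, 64, 2], [139, 69, 13], [132, 64, 0], [124, 68, 21], [100, 60, 37], [75, 61, 55], [61, 58, 61]]
```

Run:
```python
from tips import *
o=telemetry.get_obs()
print("R plate outer",toolpts("scene",[(238.9,144),(239.3,150),(239.8,156),(240.3,160)],o,-.011).round(1).tolist())
print("L pad outer? L plate outer(front)",toolpts("scene",[(201.9,160),(203.6,168)],o,-.011).round(1).tolist())
```

```text
R plate outer [[-11.0, 22.5, -33.0], [-11.0, 22.2, -23.2], [-11.0, 22.1, -13.1], [-11.0, 22.2, -6.1]]
L pad outer? L plate outer(front) [[-11.0, -21.4, -26.3], [-11.0, -21.3, -12.5]]
```

The tongs hang straight. The fixed leg is on the left in the image (−y), with its inner face about −9.5 to −10.5 from the TCP. The sprung leg is about +13, so the tips' middle is roughly +1.3 mm in tool y. Next I go above the well.

```bash
python3 -c "
from h import *
go(.5655,-.0183,.175,181.8)"
```

```text
t 6.67 ee [ 0.7395 -0.1213  0.554 ] yaw 167.04 open 0.0422 F [-0.6  0.1 -2. ]
shift mm [189.9  61.9 380.3] roll -14.8
```

```bash
python3 -m pendant '[{"x":0.03,"y":0.01,"z":0.05,"roll":-4,"grip":129},{"x":0.06,"y":0.02,"z":0.1,"roll":-8,"grip":129},{"x":0.09,"y":0.03,"z":0.15,"roll":-12,"grip":129},{"x":0.12,"y":0.04,"z":0.20,"roll":-14.8,"grip":129},{"x":0.15,"y":0.05,"z":0.25,"roll":-14.8,"grip":129},{"x":0.17,"y":0.057,"z":0.30,"roll":-14.8,"grip":129},{"x":0.19,"y":0.062,"z":0.35,"roll":-14.8,"grip":129},{"x":0.19,"y":0.062,"z":0.38,"roll":-14.8,"grip":129},{"x":0.19,"y":0.062,"z":0.38,"roll":-14.8,"grip":129},{"x":0.19,"y":0.062,"z":0.38,"roll":-14.8,"grip":129}]' 20
python3 - <<'E'
from h import *
go(.5655,-.0183,.12,181.8)
p,d=snap("scene","5");crop(p,200,150,110,130,4.6,"pics/s5.png")
E
```

```text
t: 7.92
ee_pos: [0.5659, -0.0187, 0.1765]
orientation: [-3.142, -0.005, -3.11]
force: [0.9, 0.0, -1.0]
opening: 0.0421
t 7.92 ee [ 0.5659 -0.0187  0.1765] yaw -178.2 open 0.0421 F [ 0.9  0.  -1. ]
shift mm [ 0.1  0.5 56.5] roll -0.0
```

View pics/s5.png

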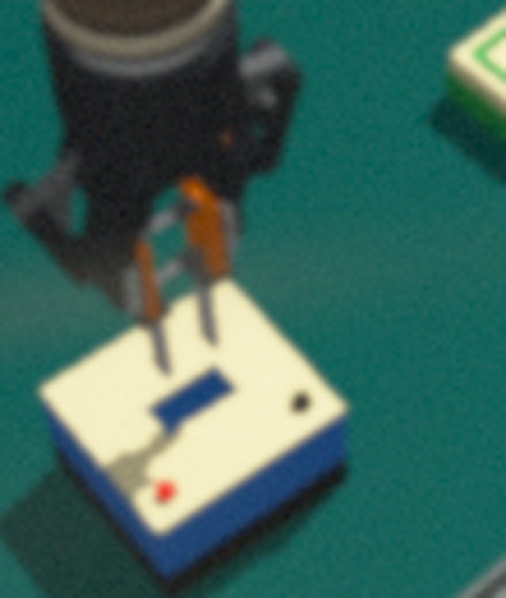

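The tips, at crop (165,370) and (210,340), hang above the slot at (193,398). I'll descend in two steps.

```bash
python3 -m pendant '[{"x":0.0001,"y":0.0005,"z":0.02,"roll":0,"grip":129},{"x":0.0001,"y":0.0005,"z":0.04,"roll":0,"grip":129},{"x":0.0001,"y":0.0005,"z":0.056,"roll":0,"grip":129},{"x":0.0001,"y":0.0005,"z":0.056,"roll":0,"grip":129}]' 20
python3 - <<'E'
from h import *
go(.5655,-.0183,.093,181.8)
p,d=snap("scene","6");crop(p,200,150,110,130,4.6,"pics/s6.png")
E
```

```text
t: 8.48
ee_pos: [0.566, -0.0184, 0.1209]
orientation: [-3.142, -0.005, -3.11]
force: [-0.3, -0.0, -0.8]
opening: 0.0422
t 8.47 ee [ 0.566  -0.0184  0.1209] yaw -178.21 open 0.0422 F [-0.3 -0.  -0.8]
shift mm [ 0.4  0.1 27.9] roll -0.0
```

View pics/s6.png

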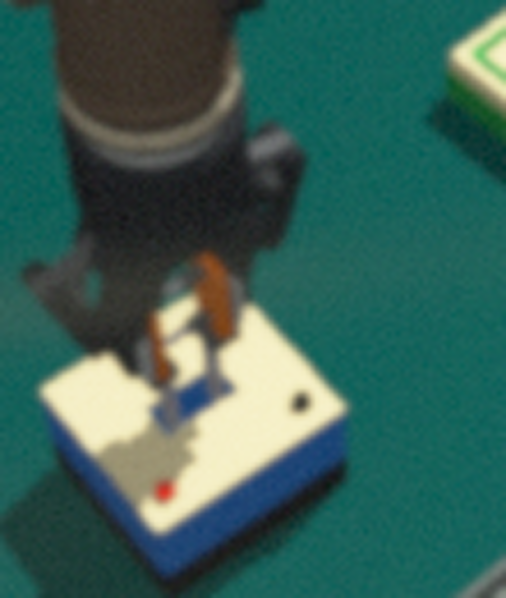

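Both tips are inside the slot with room on each side. I'll go down over the head.

```bash
python3 -m pendant '[{"x":0.0003,"y":0,"z":0.010,"roll":0,"grip":129},{"x":0.0003,"y":0,"z":0.020,"roll":0,"grip":129},{"x":0.0003,"y":0,"z":0.027,"roll":0,"grip":129},{"x":0.0003,"y":0,"z":0.027,"roll":0,"grip":129}]' 20
python3 - <<'E'
from h import *
go(.5655,-.0183,.092,181.8)
E
```

```text
t: 9.02
ee_pos: [0.5653, -0.0183, 0.0933]
orientation: [3.142, -0.006, -3.11]
force: [0.3, 0.0, -1.0]
opening: 0.0423
t 9.03 ee [ 0.5653 -0.0183  0.0933] yaw -178.21 open 0.0423 F [ 0.3  0.  -1. ]
shift mm [-0.2 -0.   1.3] roll -0.0
```

```bash
python3 -m pendant '[{"x":0,"y":0,"z":0,"roll":0,"grip":145},{"x":0,"y":0,"z":0,"roll":0,"grip":145},{"x":0,"y":0,"z":0,"roll":0,"grip":145}]' 20
python3 -m pendant '[{"x":0,"y":0,"z":0,"roll":0,"grip":150},{"x":0,"y":0,"z":0,"roll":0,"grip":150}]' 20
python3 -m pendant '[{"x":0,"y":0,"z":0,"roll":0,"grip":153},{"x":0,"y":0,"z":0,"roll":0,"grip":153}]' 20
```

```text
t: 9.4
ee_pos: [0.5655, -0.0183, 0.0936]
orientation: [3.142, -0.005, -3.11]
force: [-0.0, -0.0, -2.1]
opening: 0.0371
t: 9.65
ee_pos: [0.5657, -0.0184, 0.0938]
orientation: [-3.142, -0.005, -3.11]
force: [0.3, -0.2, -1.9]
opening: 0.0352
t: 9.9
ee_pos: [0.5657, -0.0182, 0.0938]
orientation: [3.141, -0.005, -3.11]
force: [-0.7, 1.7, -1.8]
opening: 0.0345
```

```bash
for i in 1; do python3 -m pendant '[{"x":0,"y":0,"z":0,"roll":0,"grip":153},{"x":0,"y":0,"z":0,"roll":0,"grip":153}]' 20
python3 -m pendant '[{"x":0,"y":0,"z":0,"roll":0,"grip":155},{"x":0,"y":0,"z":0,"roll":0,"grip":155}]' 20
python3 -m pendant '[{"x":0,"y":0,"z":0,"roll":0,"grip":157},{"x":0,"y":0,"z":0,"roll":0,"grip":157}]' 20; done
```

```text
t: 10.15
ee_pos: [0.5657, -0.0182, 0.0938]
orientation: [3.141, -0.005, -3.11]
force: [-0.6, -0.2, 0.3]
opening: 0.0346
t: 10.4
ee_pos: [0.5657, -0.018, 0.0938]
orientation: [3.141, -0.005, -3.11]
force: [-1.1, 1.7, -0.4]
opening: 0.0337
t: 10.65
ee_pos: [0.5657, -0.0181, 0.0939]
orientation: [3.141, -0.005, -3.11]
force: [-0.5, 0.3, -0.6]
opening: 0.0331
```

```bash
python3 -m pendant '[{"x":0,"y":0,"z":0,"roll":0,"grip":159},{"x":0,"y":0,"z":0,"roll":0,"grip":159}]' 20
python3 -m pendant '[{"x":0,"y":0,"z":0,"roll":0,"grip":161},{"x":0,"y":0,"z":0,"roll":0,"grip":161}]' 20
python3 -m pendant '[{"x":0,"y":0,"z":0,"roll":0,"grip":161},{"x":0,"y":0,"z":0,"roll":0,"grip":161}]' 20
```

```text
t: 10.9
ee_pos: [0.5657, -0.0183, 0.094]
orientation: [3.142, -0.005, -3.11]
force: [0.4, 0.2, -0.1]
opening: 0.0325
t: 11.15
ee_pos: [0.5658, -0.0185, 0.094]
orientation: [-3.141, -0.005, -3.11]
force: [-0.9, -0.7, 0.0]
opening: 0.0318
t: 11.4
ee_pos: [0.5657, -0.0185, 0.094]
orientation: [-3.141, -0.005, -3.11]
force: [-0.4, 0.3, -0.5]
opening: 0.0318
```

```bash
python3 -m pendant '[{"x":0,"y":0,"z":-0.001,"roll":0,"grip":161},{"x":0,"y":0,"z":-0.002,"roll":0,"grip":161}]' 20
python3 -m pendant '[{"x":0,"y":0,"z":-0.001,"roll":0,"grip":161},{"x":0,"y":0,"z":-0.001,"roll":0,"grip":161}]' 20
```

```text
t: 11.65
ee_pos: [0.5654, -0.0184, 0.0953]
orientation: [-3.141, -0.005, -3.11]
force: [0.7, -0.3, -4.3]
opening: 0.0317
t: 11.9
ee_pos: [0.5654, -0.0184, 0.0962]
orientation: [-3.141, -0.005, -3.11]
force: [1.3, -0.4, -4.3]
opening: 0.0321
```

```bash
python3 -m pendant '[{"x":0,"y":0,"z":0,"roll":0,"grip":163},{"x":0,"y":0,"z":0,"roll":0,"grip":163}]' 20
python3 -m pendant '[{"x":0,"y":0,"z":0,"roll":0,"grip":163},{"x":0,"y":0,"z":0,"roll":0,"grip":163}]' 20
python3 -m pendant '[{"x":0,"y":0,"z":-0.001,"roll":0,"grip":163},{"x":0,"y":0,"z":-0.0015,"roll":0,"grip":163}]' 20
```

```text
t: 12.15
ee_pos: [0.5654, -0.0185, 0.0963]
orientation: [-3.141, -0.005, -3.11]
force: [1.9, -0.8, -3.4]
opening: 0.0308
t: 12.4
ee_pos: [0.5655, -0.0186, 0.0963]
orientation: [-3.141, -0.005, -3.11]
force: [1.2, -1.1, -4.1]
opening: 0.0308
t: 12.65
ee_pos: [0.5655, -0.0184, 0.098]
orientation: [-3.141, -0.005, -3.11]
force: [1.1, -0.4, -3.1]
opening: 0.0313
```

```bash
python3 -m pendant '[{"x":0,"y":0,"z":-0.002,"roll":0,"grip":163},{"x":0,"y":0,"z":-0.004,"roll":0,"grip":163},{"x":0,"y":0,"z":-0.006,"roll":0,"grip":163}]' 20
python3 -m pendant '[{"x":0,"y":0,"z":-0.002,"roll":0,"grip":163},{"x":0,"y":0,"z":-0.004,"roll":0,"grip":163},{"x":0,"y":0,"z":-0.006,"roll":0,"grip":163}]' 20
```

```text
t: 13.02
ee_pos: [0.5657, -0.0184, 0.1045]
orientation: [-3.141, -0.005, -3.11]
force: [-0.8, 0.4, -2.3]
opening: 0.0317
t: 13.4
ee_pos: [0.5657, -0.0183, 0.1106]
orientation: [-3.142, -0.005, -3.11]
force: [-0.0, -0.5, -1.9]
opening: 0.0307
```

```bash
python3 -m pendant '[{"x":0,"y":0,"z":-0.004,"roll":0,"grip":163},{"x":0,"y":0,"z":-0.008,"roll":0,"grip":163},{"x":0,"y":0,"z":-0.012,"roll":0,"grip":163},{"x":0,"y":0,"z":-0.012,"roll":0,"grip":163}]' 20
python3 - <<'E'
from h import *
go(.5655,-.0183,.17,181.8)
p,d=snap("scene","7");crop(p,210,180,80,90,6.6,"pics/s7.png")
E
```

```text
t: 13.9
ee_pos: [0.5662, -0.0184, 0.1232]
orientation: [-3.141, -0.004, -3.11]
force: [0.3, 0.1, -2.4]
opening: 0.0312
t 13.9 ee [ 0.5662 -0.0184  0.1232] yaw -178.2 open 0.0312 F [ 0.3  0.1 -2.4]
shift mm [  0.9   0.1 -46.8] roll -0.0
```

View pics/s7.png

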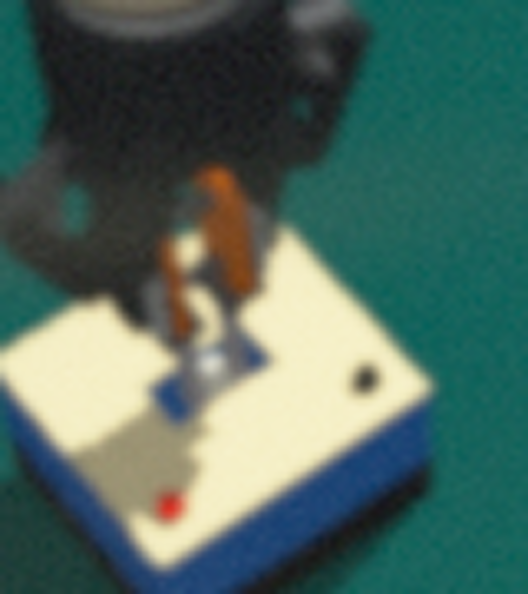

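The white head is visible between the tips at crop (210,365), so the pin is out of the clip. I'll raise it clear.

```bash
python3 -m pendant '[{"x":0.0005,"y":0,"z":-0.01,"roll":0,"grip":163},{"x":0.0005,"y":0,"z":-0.025,"roll":0,"grip":163},{"x":0.0005,"y":0,"z":-0.04,"roll":0,"grip":163},{"x":0.0005,"y":0,"z":-0.06,"roll":0,"grip":163},{"x":0.0005,"y":0,"z":-0.08,"roll":0,"grip":163},{"x":0.0005,"y":0,"z":-0.08,"roll":0,"grip":163},{"x":0.0005,"y":0,"z":-0.08,"roll":0,"grip":163}]' 20
python3 - <<'E'
from h import *
go(.74,.0,.56,186.8)
p,d=snap("scene","8");crop(p,200,150,90,100,6,"pics/s8.png")
E
```

```text
t: 14.82
ee_pos: [0.5655, -0.0183, 0.2029]
orientation: [-3.141, -0.005, -3.11]
force: [-0.3, -0.4, -1.9]
opening: 0.0313
t 14.82 ee [ 0.5655 -0.0183  0.2029] yaw -178.2 open 0.0313 F [-0.3 -0.4 -1.9]
shift mm [-173.3   12.8 -357.9] roll -5.0
```

View pics/s8.png

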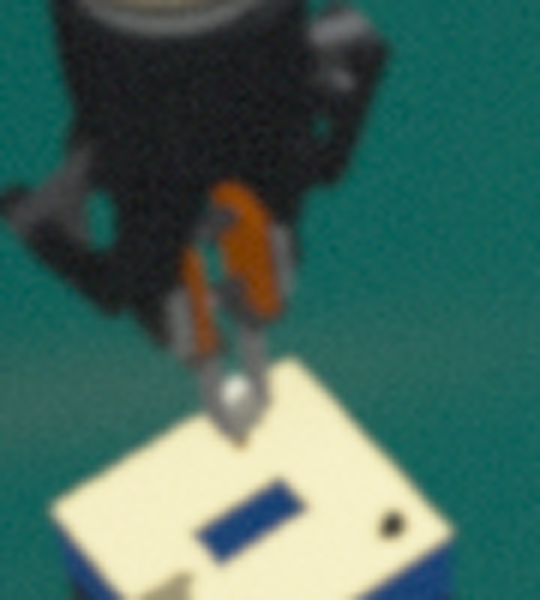

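Step 1's condition looks met: the pin is held at crop (237,395) with its foot well above the block. Now I'll refine the green hole's position.

```bash
cat > hole.py <<'E'
from h import *
def hole(n,p,uv,r=5,z=.035):
    g=cv2.cvtColor(p,cv2.COLOR_RGB2GRAY).astype(float);u,v=uv
    w=g[v-r:v+r+1,u-r:u+r+1];b=np.median(w);k=np.clip(b-15-w,0,None)
    yy,xx=np.mgrid[v-r:v+r+1,u-r:u+r+1];c=np.array([(k*xx).sum(),(k*yy).sum()])/k.sum()
    return c,plane(n,c,z)[0]*1000
if __name__=="__main__":
    for n,uv in(("scene",(317,162)),("top",(205,232))):
        p=np.load(n+"0.npz")['p'];c,X=hole(n,p,uv);print(n,c.round(2),X.round(1))
        x,y=uv;crop(p,x-28,y-28,56,56,10,f"pics/g{n}.png")
        # frame: difference green-ness, bright
        h=cv2.cvtColor(p,cv2.COLOR_RGB2HSV)
        print(h[y-16:y+17:2,x].tolist())
E
python3 hole.py
```

```text
scene [316.96 162.03] [474.4 274.4  35. ]
[[84, 138, 109], [38, 52, 191], [33, 61, 230], [52, 97, 200], [31, 57, 231], [26, 49, 245], [26, 50, 244], [24, 65, 212], [26, 69, 151], [26, 65, 220], [27, 49, 245], [27, 46, 246], [37, 69, 225], [54, 104, 209], [29, 54, 231], [23, 64, 218], [32, 63, 133]]
top [204.84 231.85] [470.5 274.6  35. ]
[[90, 193, 102], [76, 43, 143], [28, 36, 225], [51, 71, 201], [32, 45, 222], [24, 30, 240], [23, 32, 238], [22, 34, 197], [51, 57, 134], [24, 48, 211], [23, 29, 239], [24, 32, 238], [51, 68, 205], [41, 55, 218], [28, 46, 217], [70, 86, 116], [89, 189, 101]]
```

View pics/gscene.png

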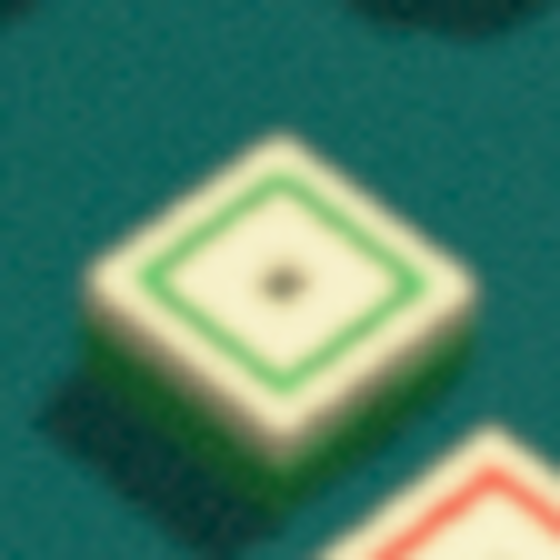

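View pics/gtop.png

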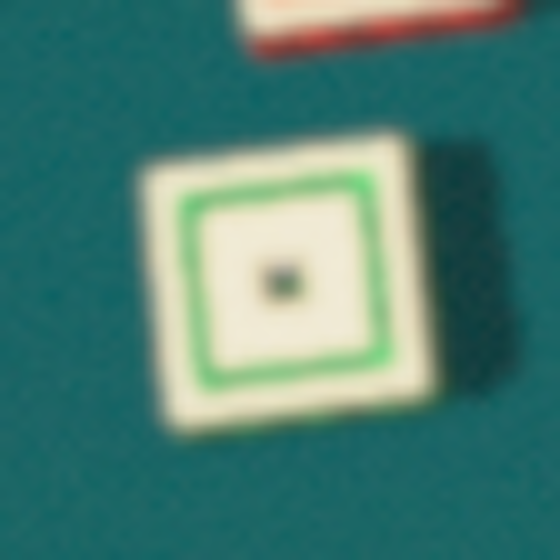

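```bash
python3 -m pendant '[{"x":0,"y":0,"z":0,"roll":0,"grip":165},{"x":0,"y":0,"z":0,"roll":0,"grip":165},{"x":0,"y":0,"z":0,"roll":0,"grip":165}]' 20
python3 -c "
from h import *
go(.4726,.2731,.17,186.8)"
```

```text
t: 15.25
ee_pos: [0.5649, -0.0182, 0.2018]
orientation: [3.141, -0.007, -3.11]
force: [-0.1, 0.4, -1.8]
opening: 0.03
t 15.25 ee [ 0.5649 -0.0182  0.2018] yaw -178.2 open 0.03 F [-0.1  0.4 -1.8]
shift mm [ 82.9 294.1  32.4] roll -5.0
```

```bash
python3 -m pendant '[{"x":0.015,"y":0.05,"z":0,"roll":-2,"grip":165},{"x":0.03,"y":0.10,"z":0,"roll":-5,"grip":165},{"x":0.045,"y":0.15,"z":0,"roll":-5,"grip":165},{"x":0.06,"y":0.20,"z":0,"roll":-5,"grip":165},{"x":0.075,"y":0.26,"z":0.01,"roll":-5,"grip":165},{"x":0.083,"y":0.294,"z":0.03,"roll":-5,"grip":165},{"x":0.083,"y":0.294,"z":0.045,"roll":-5,"grip":165},{"x":0.083,"y":0.294,"z":0.055,"roll":-5,"grip":165},{"x":0.083,"y":0.294,"z":0.055,"roll":-5,"grip":165}]' 20
python3 - <<'E'
from h import *
go(.4726,.2731,.145,186.8)
p,d=snap("scene","9");crop(p,275,95,90,90,6.6,"pics/s9.png")
p,d=snap("top","9");crop(p,160,190,90,90,6.6,"pics/t9.png")
E
```

```text
t: 16.38
ee_pos: [0.472, 0.2716, 0.1463]
orientation: [-3.141, -0.009, -3.024]
force: [0.2, 0.3, -1.4]
opening: 0.0308
t 16.38 ee [0.472  0.2716 0.1463] yaw -173.28 open 0.0308 F [ 0.2  0.3 -1.4]
shift mm [-0.8  1.4  1.3] roll -0.1
```

View pics/s9.png

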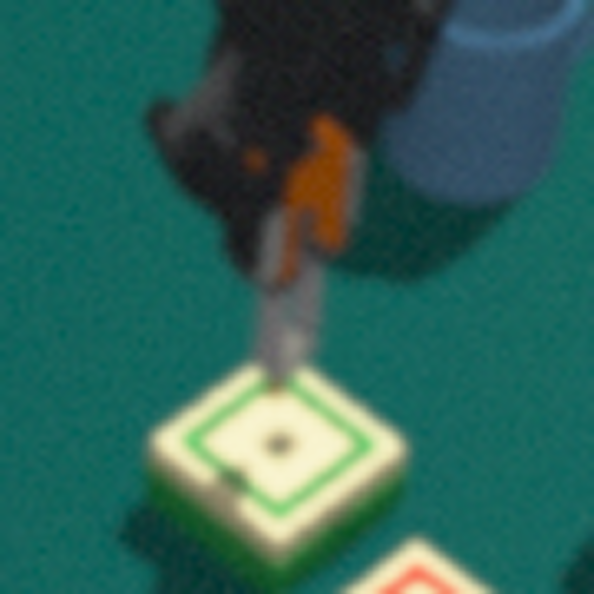

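View pics/t9.png

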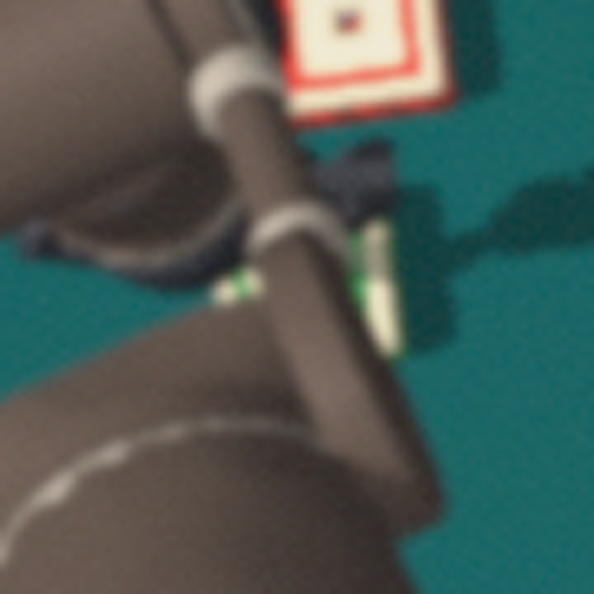

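Run:
```python
from h import *
p=np.load("scene9.npz")['p'];crop(p,302,130,32,45,13,"pics/s9z.png")
o=telemetry.get_obs();M=R.from_euler('xyz',o['orientation']).as_matrix()
for nm,X in dict(tip=(0,.0012,.0635),foot=(0,.0012,.085),headbot=(0,.0012,.069)).items(): print(nm,proj("scene",o['ee_pos']+M@np.array(X)))
```

```text
tip [[317.28431633 148.81700311]]
foot [[316.76201138 154.57024402]]
headbot [[317.14928858 150.30462015]]
```

View pics/s9z.png

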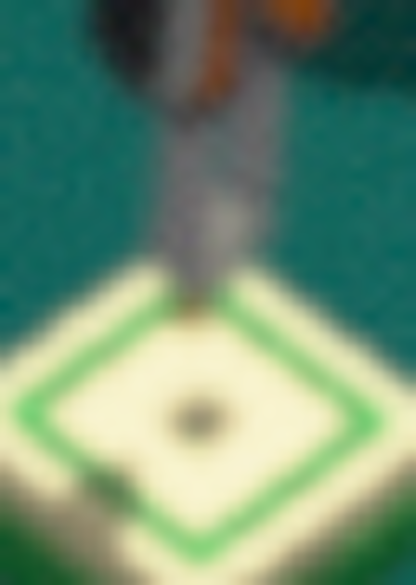

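The foot is at crop (190,320), pixel (316.6,154.6), and my kinematic prediction was (316.8,154.6), so the model holds. I'll go down to just above the mouth and compare foot and hole directly.

```bash
python3 -m pendant '[{"x":-0.0012,"y":0.0014,"z":0.008,"roll":0,"grip":165},{"x":-0.0012,"y":0.0014,"z":0.016,"roll":0,"grip":165},{"x":-0.0012,"y":0.0014,"z":0.021,"roll":0,"grip":165},{"x":-0.0012,"y":0.0014,"z":0.021,"roll":0,"grip":165}]' 20
python3 - <<'E'
from h import *
go(.4731,.2732,.12,186.8)
p,d=snap("scene","10");crop(p,297,137,40,45,13,"pics/s10.png")
o=telemetry.get_obs();M=R.from_euler('xyz',o['orientation']).as_matrix()
for nm,X in dict(tip=(0,.0012,.0635),foot=(0,.0012,.085)).items(): print(nm,proj("scene",o['ee_pos']+M@np.array(X)))
E
```

```text
t: 16.98
ee_pos: [0.4734, 0.2733, 0.1259]
orientation: [3.141, -0.008, -3.025]
force: [-0.6, -0.2, -1.9]
opening: 0.0306
t 16.98 ee [0.4734 0.2733 0.1259] yaw -173.31 open 0.0306 F [-0.6 -0.2 -1.9]
shift mm [ 0.3 -0.1  5.9] roll -0.1
tip [[317.38495542 154.4489177 ]]
foot [[316.86251244 160.03855307]]
```

View pics/s10.png

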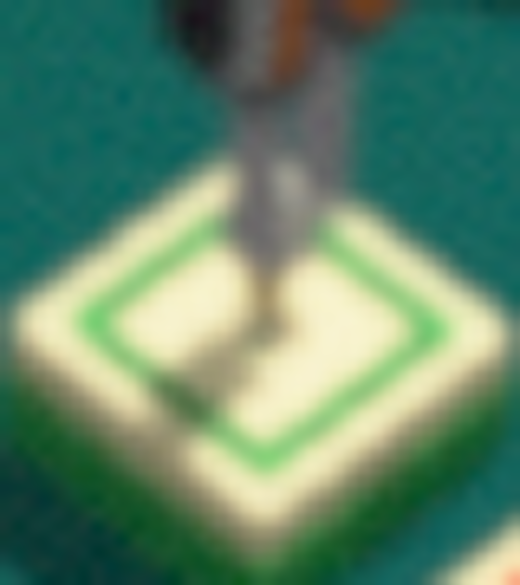

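The brass foot, at crop (265,315), stands directly over the hole at (265,330). I'll lower the taper into the mouth and feel for it.

```bash
python3 -m pendant '[{"x":-0.0005,"y":0,"z":0.003,"roll":0,"grip":165},{"x":-0.0005,"y":0,"z":0.006,"roll":0,"grip":165},{"x":-0.0005,"y":0,"z":0.008,"roll":0,"grip":165},{"x":-0.0005,"y":0,"z":0.008,"roll":0,"grip":165}]' 20
python3 -m pendant '[{"x":0,"y":0,"z":0.001,"roll":0,"grip":165},{"x":0,"y":0,"z":0.002,"roll":0,"grip":165}]' 20
python3 -m pendant '[{"x":0,"y":0,"z":0.001,"roll":0,"grip":165},{"x":0,"y":0,"z":0.001,"roll":0,"grip":165}]' 20
```

```text
t: 17.52
ee_pos: [0.474, 0.2735, 0.1181]
orientation: [3.141, -0.007, -3.025]
force: [0.1, 0.4, -2.2]
opening: 0.0302
t: 17.77
ee_pos: [0.474, 0.2735, 0.1161]
orientation: [3.141, -0.007, -3.025]
force: [-0.6, -0.7, -0.5]
opening: 0.0305
t: 18.02
ee_pos: [0.4739, 0.2735, 0.115]
orientation: [3.141, -0.007, -3.025]
force: [0.7, -0.7, -1.8]
opening: 0.0306
```

```bash
python3 -m pendant '[{"x":0,"y":0,"z":0.001,"roll":0,"grip":165},{"x":0,"y":0,"z":0.001,"roll":0,"grip":165}]' 20
python3 -m pendant '[{"x":0,"y":0,"z":0.001,"roll":0,"grip":165},{"x":0,"y":0,"z":0.001,"roll":0,"grip":165}]' 20
python3 -m pendant '[{"x":0,"y":0,"z":0.001,"roll":0,"grip":165},{"x":0,"y":0,"z":0.001,"roll":0,"grip":165}]' 20
python3 -m pendant '[{"x":0,"y":0,"z":0.001,"roll":0,"grip":165},{"x":0,"y":0,"z":0.001,"roll":0,"grip":165}]' 20
```

```text
t: 18.27
ee_pos: [0.4738, 0.2735, 0.1139]
orientation: [3.141, -0.008, -3.025]
force: [-0.1, 0.4, -1.9]
opening: 0.0308
t: 18.52
ee_pos: [0.4738, 0.2734, 0.1128]
orientation: [3.141, -0.008, -3.025]
force: [-0.1, -0.7, -1.6]
opening: 0.0305
t: 18.77
ee_pos: [0.4736, 0.2734, 0.1116]
orientation: [3.141, -0.008, -3.025]
force: [-0.2, 0.1, -2.5]
opening: 0.0304
t: 19.02
ee_pos: [0.4735, 0.2734, 0.1105]
orientation: [3.141, -0.008, -3.025]
force: [-0.5, -0.0, -2.0]
opening: 0.0308
```

```bash
python3 -m pendant '[{"x":0,"y":0,"z":0.001,"roll":0,"grip":165},{"x":0,"y":0,"z":0.001,"roll":0,"grip":165}]' 20
python3 -m pendant '[{"x":0,"y":0,"z":0.001,"roll":0,"grip":165},{"x":0,"y":0,"z":0.001,"roll":0,"grip":165}]' 20
python3 -m pendant '[{"x":0,"y":0,"z":0.001,"roll":0,"grip":165},{"x":0,"y":0,"z":0.001,"roll":0,"grip":165}]' 20
python3 - <<'E'
from h import *
go(.4731,.2732,.101,186.8)
p,d=snap("scene","11");crop(p,290,130,50,50,11,"pics/s11.png")
E
```

```text
t: 19.27
ee_pos: [0.4733, 0.2734, 0.1094]
orientation: [3.141, -0.009, -3.025]
force: [-0.6, 0.2, -1.2]
opening: 0.0306
t: 19.52
ee_pos: [0.4733, 0.2734, 0.1084]
orientation: [3.141, -0.009, -3.025]
force: [0.5, 0.4, -0.7]
opening: 0.0306
t: 19.77
ee_pos: [0.4733, 0.2734, 0.1074]
orientation: [3.141, -0.009, -3.025]
force: [-0.8, 0.3, -1.3]
opening: 0.0306
t 19.77 ee [0.4733 0.2734 0.1074] yaw -173.31 open 0.0306 F [-0.8  0.3 -1.3]
shift mm [ 0.2 -0.2  6.4] roll -0.1
```

View pics/s11.png

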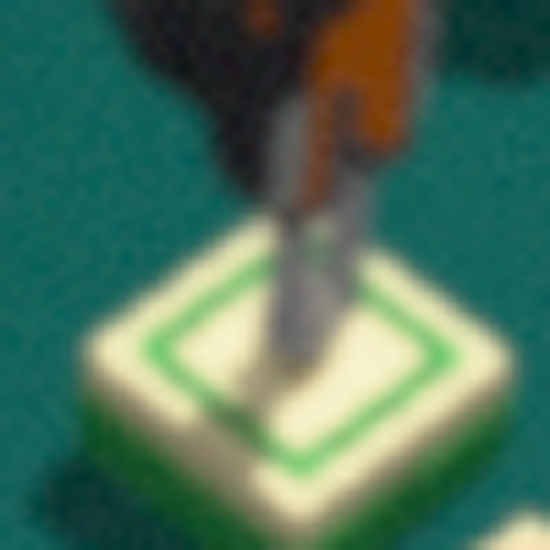

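```bash
python3 -m pendant '[{"x":0,"y":0,"z":0.001,"roll":0,"grip":165},{"x":0,"y":0,"z":0.001,"roll":0,"grip":165}]' 20
python3 -m pendant '[{"x":0,"y":0,"z":0.001,"roll":0,"grip":165},{"x":0,"y":0,"z":0.001,"roll":0,"grip":165}]' 20
python3 -m pendant '[{"x":0,"y":0,"z":0.001,"roll":0,"grip":165},{"x":0,"y":0,"z":0.001,"roll":0,"grip":165}]' 20
python3 -m pendant '[{"x":0,"y":0,"z":0.0007,"roll":0,"grip":165},{"x":0,"y":0,"z":0.0007,"roll":0,"grip":165}]' 20
```

```text
t: 20.08
ee_pos: [0.4733, 0.2734, 0.1063]
orientation: [3.141, -0.009, -3.025]
force: [0.1, -0.2, 0.0]
opening: 0.0307
t: 20.32
ee_pos: [0.4733, 0.2734, 0.1052]
orientation: [3.141, -0.009, -3.025]
force: [-0.3, -0.2, -1.9]
opening: 0.0304
t: 20.58
ee_pos: [0.4733, 0.2734, 0.1041]
orientation: [3.141, -0.009, -3.025]
force: [-1.0, 0.2, 0.3]
opening: 0.0305
t: 20.82
ee_pos: [0.4734, 0.2734, 0.104]
orientation: [3.141, -0.009, -3.025]
force: [-2.2, -1.3, 4.0]
opening: 0.0303
```

```bash
python3 -m pendant '[{"x":0,"y":0,"z":0.0007,"roll":0,"grip":165},{"x":0,"y":0,"z":0.0007,"roll":0,"grip":165}]' 20
python3 -m pendant '[{"x":0,"y":0,"z":0.0005,"roll":0,"grip":165},{"x":0,"y":0,"z":0.0005,"roll":0,"grip":165}]' 20
python3 - <<'E'
from h import *
go(.4731,.2732,.101,186.8)
p,d=snap("scene","12");crop(p,297,130,40,45,13,"pics/s12.png")
E
```

```text
t: 21.08
ee_pos: [0.4735, 0.2735, 0.1039]
orientation: [3.141, -0.009, -3.025]
force: [-2.2, -0.7, 4.7]
opening: 0.031
t: 21.32
ee_pos: [0.4735, 0.2735, 0.104]
orientation: [3.141, -0.009, -3.025]
force: [-2.4, 0.2, 6.0]
opening: 0.0306
t 21.32 ee [0.4735 0.2735 0.104 ] yaw -173.3 open 0.0306 F [-2.4  0.2  6. ]
shift mm [ 0.4 -0.2  3. ] roll -0.1
```

View pics/s12.png

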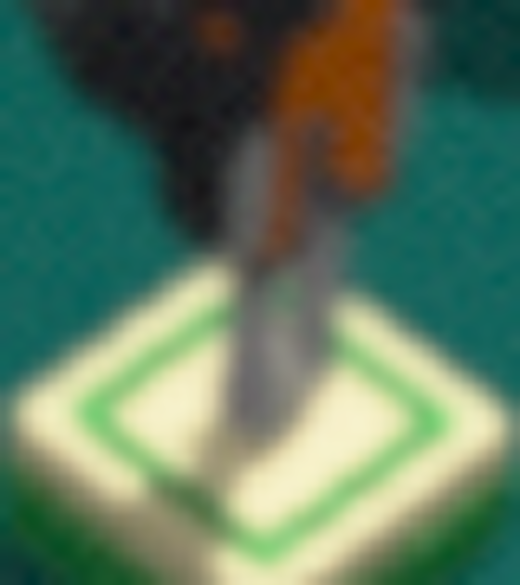

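Run:
```python
from h import *
p=np.load("scene12.npz")['p']
o=telemetry.get_obs();M=R.from_euler('xyz',o['orientation']).as_matrix()
f=13;x0,y0=300,140
im=cv2.resize(p[y0:y0+40,x0:x0+34],None,fx=f,fy=f,interpolation=cv2.INTER_CUBIC)[:,:,::-1].copy()
im2=im.copy()
for y in (-9.8,-5.8,8.2,12.2):
  for x in(-5,5):
    for z,c in((63.5,(0,0,255)),):
        u=proj("scene",o['ee_pos']+M@(np.array([x,y,z])/1000))[0];print(y,x,z,u.round(1))
        q=((u+.5-[x0,y0])*f).astype(int);cv2.circle(im2,tuple(q.tolist()),3,c,-1)
cv2.imwrite("pics/s12z.png",np.hstack([im,im2])[:,:800])
```

```text
-9.8 -5 63.5 [315.1 163.6]
-9.8 5 63.5 [312.3 161.4]
-5.8 -5 63.5 [316.2 162.7]
-5.8 5 63.5 [313.4 160.6]
8.2 -5 63.5 [320.1 159.9]
8.2 5 63.5 [317.3 157.7]
12.2 -5 63.5 [321.1 159.1]
12.2 5 63.5 [318.4 156.9]
```

View pics/s12z.png

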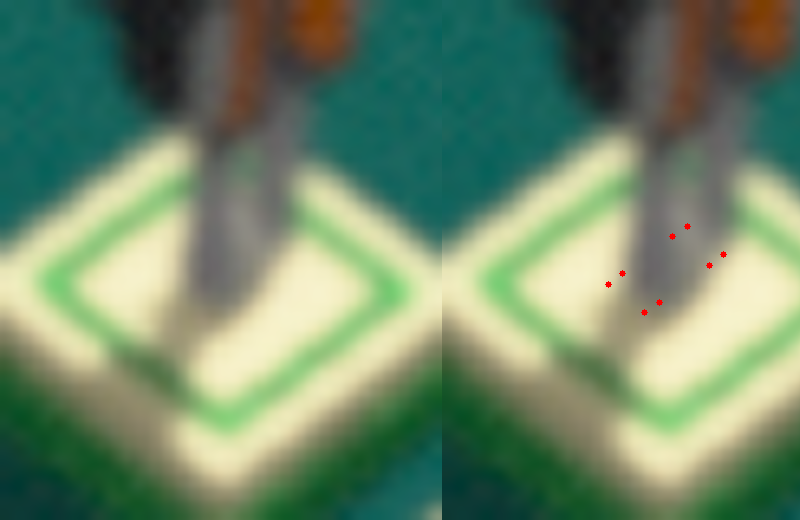

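Run:
```python
from h import *
ims=[]
from scipy.spatial.transform import Rotation as R
for k,pos,ori in ((9,(.472,.2716,.1463),(-3.141,-.009,-3.024)),(10,(.4734,.2733,.1259),(3.141,-.008,-3.025)),(12,(.4735,.2735,.104),(3.141,-.009,-3.025))):
    p=np.load(f"scene{k}.npz")['p'];M=R.from_euler('xyz',ori).as_matrix()
    f=8;x0,y0=300,125
    im=cv2.resize(p[y0:y0+60,x0:x0+33],None,fx=f,fy=f,interpolation=cv2.INTER_CUBIC)[:,:,::-1].copy()
    for y,c in ((-9.8,(0,0,255)),(-5.8,(0,0,255)),(8.2,(255,0,0)),(12.2,(255,0,0))):
      for x in(-5,5):
        q=[((proj("scene",np.array(pos)+M@(np.array([x,y,z])/1000))[0]+.5-[x0,y0])*f).astype(int).tolist() for z in (20,63.5)]
        cv2.line(im,q[0],q[1],c,1)
    q=[((proj("scene",np.array(pos)+M@(np.array([0,1.2,z])/1000))[0]+.5-[x0,y0])*f).astype(int).tolist() for z in (69,85)]
    cv2.line(im,q[0],q[1],(0,255,255),1)
    ims.append(im)
cv2.imwrite("pics/ov.png",np.hstack(ims))
```

```text
(no output)
```

View pics/ov.png

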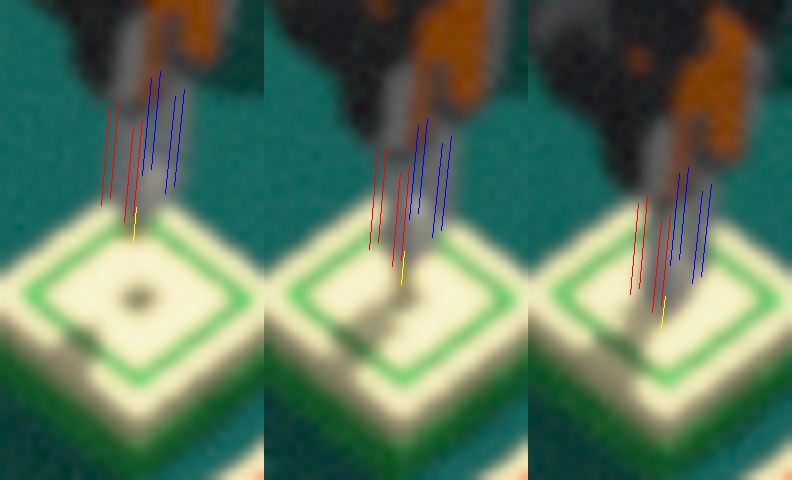

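```bash
python3 -m pendant '[{"x":0,"y":0,"z":0.001,"roll":0,"grip":165},{"x":0,"y":0,"z":0.001,"roll":0,"grip":165}]' 20
python3 -m pendant '[{"x":0,"y":0,"z":0.0012,"roll":0,"grip":165},{"x":0,"y":0,"z":0.0012,"roll":0,"grip":165}]' 20
```

```text
t: 21.62
ee_pos: [0.4736, 0.2735, 0.1039]
orientation: [3.142, -0.009, -3.025]
force: [-3.3, -1.7, 7.7]
opening: 0.0302
t: 21.88
ee_pos: [0.4736, 0.2735, 0.1038]
orientation: [-3.142, -0.009, -3.025]
force: [-3.4, -0.9, 8.7]
opening: 0.0303
```

```bash
python3 -m pendant '[{"x":0,"y":0,"z":0.0012,"roll":0,"grip":165},{"x":0,"y":0,"z":0.0016,"roll":0,"grip":165},{"x":0,"y":0,"z":0.0016,"roll":0,"grip":165}]' 20
python3 -c "
from h import *
go(.4731,.2732,.101,186.8)
p,d=snap('scene','13');crop(p,300,125,34,50,11,'pics/s13.png')"
```

```text
t: 22.25
ee_pos: [0.4739, 0.2736, 0.1036]
orientation: [-3.141, -0.009, -3.024]
force: [-2.4, -2.2, 9.3]
opening: 0.0306
t 22.25 ee [0.4739 0.2736 0.1036] yaw -173.29 open 0.0306 F [-2.4 -2.2  9.3]
shift mm [ 0.8 -0.3  2.6] roll -0.1
```

View pics/s13.png

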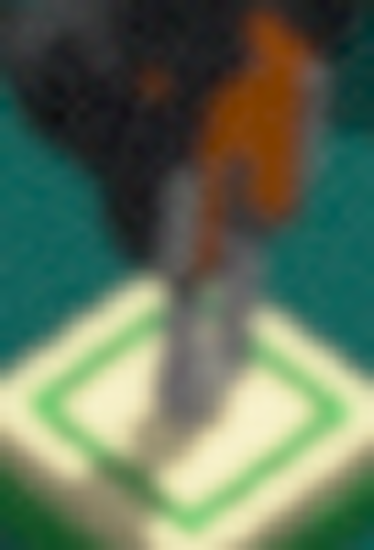

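```bash
python3 -m pendant '[{"x":0,"y":0,"z":0,"roll":0,"grip":160},{"x":0,"y":0,"z":0,"roll":0,"grip":145},{"x":0,"y":0,"z":0,"roll":0,"grip":129},{"x":0,"y":0,"z":0,"roll":0,"grip":129},{"x":0,"y":0,"z":0,"roll":0,"grip":129}]' 20
python3 -m pendant '[{"x":0,"y":0,"z":-0.01,"roll":0,"grip":129},{"x":0,"y":0,"z":-0.03,"roll":0,"grip":129},{"x":0,"y":0,"z":-0.06,"roll":0,"grip":129},{"x":0,"y":0,"z":-0.09,"roll":0,"grip":129},{"x":0,"y":0,"z":-0.09,"roll":0,"grip":129},{"x":0,"y":0,"z":-0.09,"roll":0,"grip":129}]' 20
python3 -c "
from h import *
p,d=snap('scene','14');crop(p,285,105,64,80,7.2,'pics/s14.png')"
```

```text
t: 22.92
ee_pos: [0.4739, 0.2735, 0.1033]
orientation: [-3.141, -0.009, -3.024]
force: [0.1, -0.1, -1.3]
opening: 0.0424
t: 23.68
ee_pos: [0.4741, 0.2733, 0.1927]
orientation: [-3.141, -0.01, -3.024]
force: [-0.5, -0.8, -1.7]
opening: 0.0423
```

View pics/s14.png

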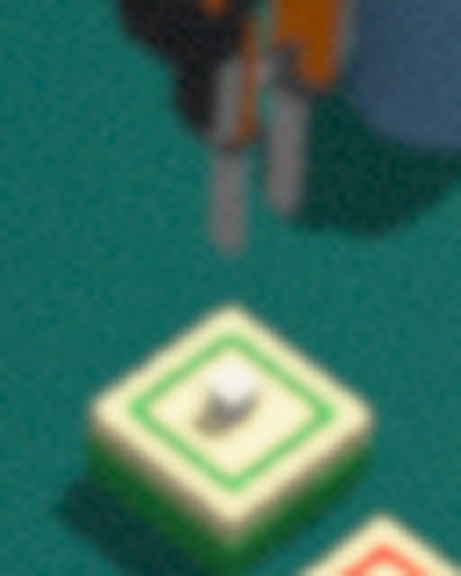

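```bash
cat > head.py <<'E'
from h import *
import sys
def show(k):
    p=np.load(f"scene{k}.npz")['p'];f=20;x0,y0=304,146
    im=cv2.resize(p[y0:y0+26,x0:x0+26],None,fx=f,fy=f,interpolation=cv2.INTER_CUBIC)[:,:,::-1].copy();im2=im.copy()
    c=np.array([.4740,.2742]);a=np.radians(6.8);ex=np.array([np.cos(a),np.sin(a)]);ey=np.array([-ex[1],ex[0]])
    for z0,col in((.035,(0,0,255)),(.043,(255,0,0))):
      for z in(z0,z0+.014):
        P=[np.r_[c+.007*(i*ex+j*ey),z] for i,j in((1,1),(1,-1),(-1,-1),(-1,1))]
        q=((proj("scene",P)+.5-[x0,y0])*f).astype(np.int32);cv2.polyline(im2,[q.reshape(-1,1,2)],True,col,1)
    cv2.imwrite(f"pics/head{k}.png",cv2.resize(np.hstack([im,im2]),(800,400)))
show(int(sys.argv[1]))
E
python3 head.py 14
```

```text
Traceback (most recent call last):
  File "head.py", line 12, in <module>
    show(int(sys.argv[1]))
    ~~~~^^^^^^^^^^^^^^^^^^
  File "head.py", line 10, in show
    q=((proj("scene",P)+.5-[x0,y0])*f).astype(np.int32);cv2.polyline(im2,[q.reshape(-1,1,2)],True,col,1)
                                                        ^^^^^^^^^^^^
AttributeError: module 'cv2' has no attribute 'polyline'
```

```bash
sed -i 's/cv2.polyline(/cv2.polylines(/' head.py; python3 head.py 14
```

```text
(no output)
```

View pics/head14.png

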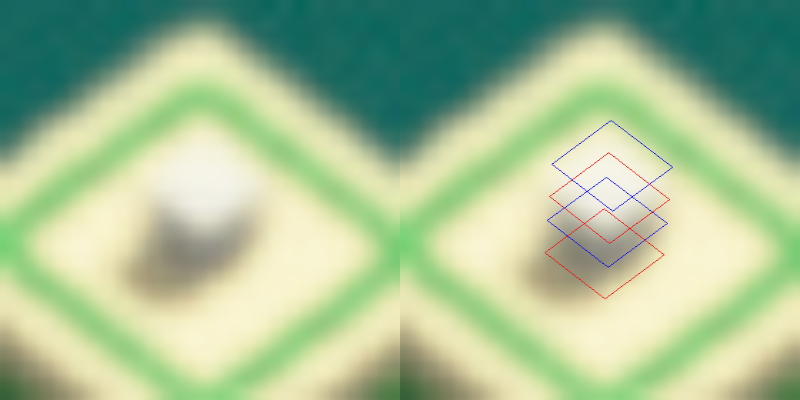

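Run:
```python
from h import *
f=np.load("scene14.npz");c=cloud("scene",f['d'])
print((c[152:163,312:322,2]*1000).round(0))
print("plate",np.median(c[165:172,314:320,2])*1000, np.median(c[160:164,302:308,2])*1000,np.median(c[160:164,326:331,2])*1000)
f=np.load("scene0.npz");c=cloud("scene",f['d']);print("before plate",np.median(c[150:158,314:320,2])*1000,np.median(c[165:172,314:320,2])*1000)
```

```text
[[32. 31. 33. 37. 37. 37. 36. 33. 34. 31.]
 [34. 34. 33. 34. 35. 36. 36. 38. 34. 36.]
 [37. 37. 33. 35. 34. 34. 36. 32. 34. 36.]
 [35. 38. 34. 37. 36. 48. 35. 35. 38. 35.]
 [32. 35. 32. 33. 50. 48. 47. 47. 34. 34.]
 [33. 35. 52. 48. 49. 49. 47. 49. 50. 36.]
 [35. 33. 48. 48. 47. 47. 45. 48. 44. 48.]
 [35. 34. 47. 49. 51. 49. 48. 49. 48. 35.]
 [34. 37. 41. 43. 51. 49. 47. 45. 40. 36.]
 [35. 34. 35. 39. 41. 46. 42. 37. 38. 36.]
 [38. 35. 33. 34. 40. 40. 39. 38. 36. 32.]]
plate 34.803806956223596 34.39210260048425 34.84122237575193
before plate 34.46475363905027 34.35194036166178
```

Run:
```python
from h import *
f=np.load("scene14.npz");c=cloud("scene",f['d'])[150:166,308:326].reshape(-1,3)
t=c[c[:,2]>.0455];print(len(t),t.mean(0)*1000,t[:,2].std()*1000,t.min(0)*1000,t.max(0)*1000)
A=np.c_[t[:,:2]-t[:,:2].mean(0),np.ones(len(t))];print(np.linalg.lstsq(A,t[:,2],rcond=None)[0])
go(.538,-.2453,.22,167)
```

```text
30 [492.63348716 256.87932416  79.53145681] 167.64784592295973 [ 463.95490898 -280.85557012   45.76561331] [1080.08875198  284.30828132  982.31589244]
[ 0.90171768 -0.69202832  0.07953146]
t 23.73 ee [0.4736 0.2731 0.1919] yaw -173.29 open 0.0418 F [ 0.2  0.1 -1.8]
shift mm [  -3.1 -522.4  -27.5] roll 19.7
```

Run:
```python
from h import *
f=np.load("scene14.npz");c=cloud("scene",f['d'])[150:166,308:326].reshape(-1,3)
t=c[(c[:,2]>.0455)&(c[:,2]<.06)];print(len(t),t.mean(0)*1000,np.median(t[:,2])*1000,t.min(0)*1000,t.max(0)*1000)
A=np.c_[t[:,:2]-t[:,:2].mean(0),np.ones(len(t))];print(np.linalg.lstsq(A,t[:,2],rcond=None)[0])
```

```text
29 [472.37640906 275.42190672  48.40095903] 48.19310254510967 [463.95490898 267.24194218  45.76561331] [479.28923841 284.30828132  51.53473715]
[ 0.00252327 -0.07321905  0.04840096]
```

Depth puts the head's top 13.5 mm above the plate (14 is home), level and centred, so the pin is home. I'll take the tongs back.

```bash
python3 -m pendant '[{"x":0,"y":-0.04,"z":-0.02,"roll":0,"grip":129},{"x":0,"y":-0.09,"z":-0.02,"roll":4,"grip":129},{"x":0,"y":-0.15,"z":-0.02,"roll":8,"grip":129},{"x":-0.001,"y":-0.21,"z":-0.02,"roll":12,"grip":129},{"x":-0.002,"y":-0.27,"z":-0.02,"roll":16,"grip":129},{"x":-0.003,"y":-0.33,"z":-0.02,"roll":19.6,"grip":129},{"x":-0.003,"y":-0.39,"z":-0.02,"roll":19.6,"grip":129},{"x":-0.003,"y":-0.45,"z":-0.02,"roll":19.6,"grip":129},{"x":-0.003,"y":-0.49,"z":-0.02,"roll":19.6,"grip":129},{"x":-0.003,"y":-0.522,"z":-0.02,"roll":19.6,"grip":129},{"x":-0.003,"y":-0.522,"z":-0.02,"roll":19.6,"grip":129},{"x":-0.003,"y":-0.522,"z":-0.02,"roll":19.6,"grip":129}]' 20
python3 - <<'E'
from h import *
go(.5388,-.2456,.15,167.1)
p,d=snap("scene","15");crop(p,80,200,110,120,5,"pics/s15.png")
crop(p,290,135,60,50,10,"pics/s15g.png")
p,d=snap("top","15");crop(p,180,205,55,55,10,"pics/t15.png")
E
```

```text
t: 25.22
ee_pos: [0.5367, -0.244, 0.2107]
orientation: [-3.138, -0.014, 2.916]
force: [-0.2, 0.5, -1.0]
opening: 0.0424
t 25.23 ee [ 0.5367 -0.244   0.2107] yaw 167.09 open 0.0424 F [-0.2  0.5 -1. ]
shift mm [-3.2 -0.9 60.7] roll -0.0
```

View pics/s15.png

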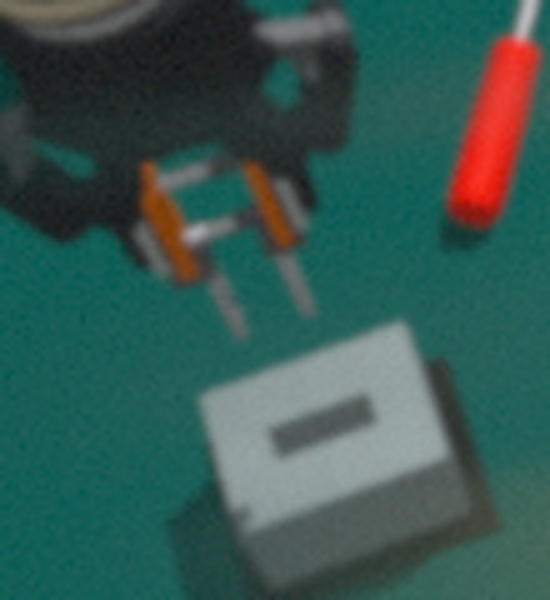

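View pics/t15.png

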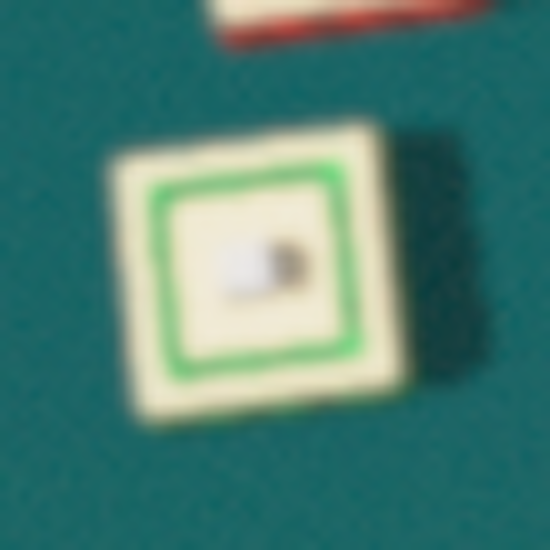

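View pics/s15g.png

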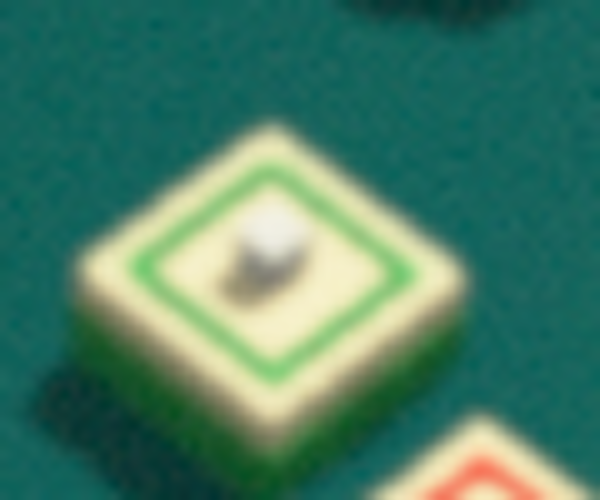

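Run:
```python
from h import *
for n,(u0,u1,v0,v1) in (("scene",(309,325,150,166)),("top",(196,214,222,242))):
    c=cloud(n,np.load(n+"15.npz")['d'])[v0:v1,u0:u1].reshape(-1,3);z=c[:,2]
    t=c[(z>.044)&(z<.065)];pl=z[(z>.025)&(z<.04)]
    print(n,len(t),t.mean(0)*1000,np.median(t[:,2])*1000,"plate",np.median(pl)*1000)
```

```text
scene 33 [472.94756347 275.756134    47.96639398] 47.547854066047776 plate 34.81659464895942
top 30 [470.38422769 275.3613229   48.79248356] 49.1096161216138 plate 34.900658420604636
```

The pin is confirmed home: both views put the head 13 to 14 mm above the plate. The tongs are upright over the stand, with the slot at crop (322,427). I'll lower to just above the slot and look.

```bash
python3 -m pendant '[{"x":-0.0022,"y":-0.0013,"z":0.03,"roll":0,"grip":129},{"x":-0.0022,"y":-0.0013,"z":0.055,"roll":0,"grip":129},{"x":-0.0022,"y":-0.0013,"z":0.072,"roll":0,"grip":129},{"x":-0.0022,"y":-0.0013,"z":0.072,"roll":0,"grip":129},{"x":-0.0022,"y":-0.0013,"z":0.072,"roll":0,"grip":129}]' 20
python3 - <<'E'
from h import *
go(.5388,-.2456,.10,167.1)
p,d=snap("scene","16");crop(p,100,240,80,80,7.3,"pics/s16.png")
E
```

```text
t: 25.95
ee_pos: [0.5389, -0.2455, 0.1404]
orientation: [-3.137, -0.011, 2.918]
force: [0.7, -1.1, -1.7]
opening: 0.0422
t 25.95 ee [ 0.5389 -0.2455  0.1404] yaw 167.2 open 0.0422 F [ 0.7 -1.1 -1.7]
shift mm [-0.3  0.  40.4] roll 0.1
```

View pics/s16.png

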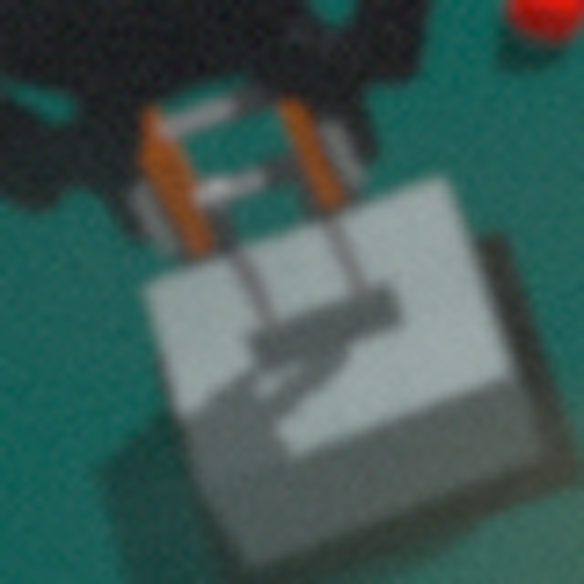

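The tips at crop (268,320) and (362,285) line up with the slot, which runs from (250,345) to (400,305). I'll lower.

```bash
python3 -m pendant '[{"x":-0.0002,"y":0,"z":0.01,"roll":0,"grip":129},{"x":-0.0002,"y":0,"z":0.02,"roll":0,"grip":129},{"x":-0.0002,"y":0,"z":0.03,"roll":0,"grip":129},{"x":-0.0002,"y":0,"z":0.03,"roll":0,"grip":129}]' 20
python3 - <<'E'
from h import *
go(.5388,-.2456,.0735,167.1)
p,d=snap("scene","17");crop(p,100,240,80,80,7.3,"pics/s17.png")
E
```

```text
t: 26.5
ee_pos: [0.5378, -0.2453, 0.1091]
orientation: [-3.138, -0.013, 2.918]
force: [-0.1, 0.3, -1.2]
opening: 0.042
t 26.5 ee [ 0.5378 -0.2453  0.1091] yaw 167.18 open 0.042 F [-0.1  0.3 -1.2]
shift mm [-1.5  0.  35.6] roll 0.1
```

View pics/s17.png

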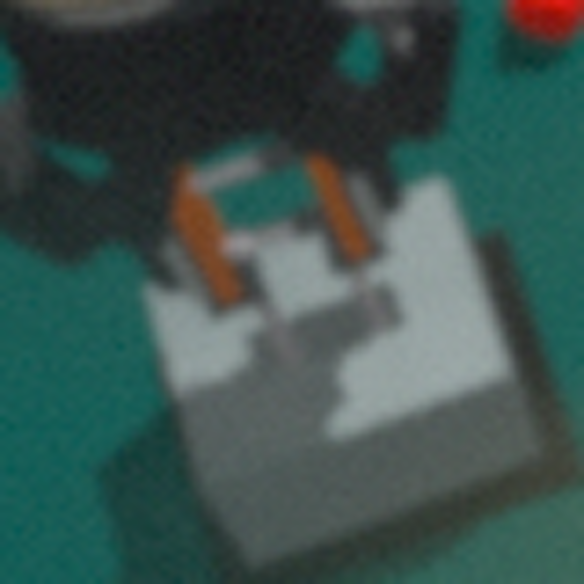

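```bash
python3 -m pendant '[{"x":-0.0007,"y":0,"z":0.01,"roll":0,"grip":129},{"x":-0.0007,"y":0,"z":0.02,"roll":0,"grip":129},{"x":-0.0007,"y":0,"z":0.03,"roll":0,"grip":129},{"x":-0.0007,"y":0,"z":0.034,"roll":0,"grip":129},{"x":-0.0007,"y":0,"z":0.034,"roll":0,"grip":129}]' 20
python3 -m pendant '[{"x":0,"y":0,"z":0.002,"roll":0,"grip":129},{"x":0,"y":0,"z":0.002,"roll":0,"grip":129}]' 20
```

```text
t: 27.18
ee_pos: [0.5383, -0.2456, 0.0752]
orientation: [-3.138, -0.013, 2.918]
force: [-0.4, -0.0, -1.0]
opening: 0.0422
t: 27.42
ee_pos: [0.5384, -0.2456, 0.0733]
orientation: [-3.138, -0.013, 2.918]
force: [0.0, -0.4, -2.1]
opening: 0.0421
```

```bash
python3 -m pendant '[{"x":0,"y":0,"z":0.002,"roll":0,"grip":129},{"x":0,"y":0,"z":0.002,"roll":0,"grip":129}]' 20
python3 -m pendant '[{"x":0,"y":0,"z":0.0015,"roll":0,"grip":129},{"x":0,"y":0,"z":0.0015,"roll":0,"grip":129}]' 20
python3 -m pendant '[{"x":0,"y":0,"z":0.001,"roll":0,"grip":129},{"x":0,"y":0,"z":0.001,"roll":0,"grip":129}]' 20
```

```text
t: 27.68
ee_pos: [0.5383, -0.2456, 0.0713]
orientation: [-3.138, -0.013, 2.918]
force: [-0.5, 0.6, -1.2]
opening: 0.0418
t: 27.92
ee_pos: [0.5382, -0.2455, 0.0697]
orientation: [-3.138, -0.013, 2.918]
force: [-0.1, -0.6, -1.1]
opening: 0.042
t: 28.18
ee_pos: [0.538, -0.2455, 0.0685]
orientation: [-3.138, -0.013, 2.918]
force: [0.3, -0.6, -1.3]
opening: 0.0423
```

```bash
python3 -m pendant '[{"x":-0.0005,"y":0,"z":0.001,"roll":0,"grip":129},{"x":-0.0005,"y":0,"z":0.001,"roll":0,"grip":129}]' 20
python3 -m pendant '[{"x":0,"y":0,"z":0.001,"roll":0,"grip":129},{"x":0,"y":0,"z":0.001,"roll":0,"grip":129}]' 20
python3 -c "
from h import *
p,d=snap('scene','18');crop(p,100,240,80,80,7.3,'pics/s18.png')"
```

```text
t: 28.42
ee_pos: [0.5385, -0.2456, 0.0674]
orientation: [-3.138, -0.013, 2.918]
force: [-0.0, -0.2, -0.0]
opening: 0.0422
t: 28.68
ee_pos: [0.5384, -0.2455, 0.0663]
orientation: [-3.138, -0.014, 2.918]
force: [-0.3, -0.4, -1.0]
opening: 0.0417
```

View pics/s18.png

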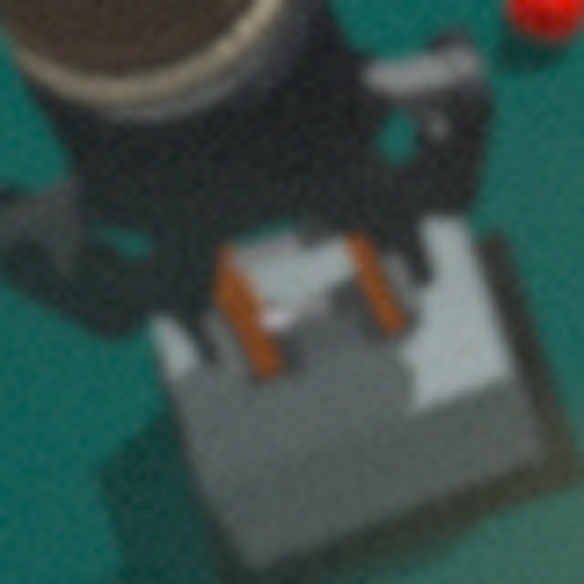

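```bash
python3 -m pendant '[{"x":0,"y":0,"z":0.001,"roll":0,"grip":129},{"x":0,"y":0,"z":0.001,"roll":0,"grip":129}]' 20
python3 -m pendant '[{"x":0,"y":0,"z":0.001,"roll":0,"grip":129},{"x":0,"y":0,"z":0.001,"roll":0,"grip":129}]' 20
```

```text
t: 28.98
ee_pos: [0.5385, -0.2456, 0.0655]
orientation: [-3.138, -0.013, 2.918]
force: [-1.2, -0.1, -0.4]
opening: 0.0426
t: 29.22
ee_pos: [0.5388, -0.2457, 0.0652]
orientation: [-3.138, -0.013, 2.918]
force: [-1.6, 0.7, 4.4]
opening: 0.042
```

Seated: contact showed at z ≈ 0.0653. I'll release and back off upward.

```bash
python3 -m pendant '[{"x":0,"y":0,"z":0,"roll":0,"grip":120},{"x":0,"y":0,"z":0,"roll":0,"grip":112},{"x":0,"y":0,"z":0,"roll":0,"grip":100},{"x":0,"y":0,"z":0,"roll":0,"grip":60},{"x":0,"y":0,"z":0,"roll":0,"grip":0},{"x":0,"y":0,"z":0,"roll":0,"grip":0},{"x":0,"y":0,"z":0,"roll":0,"grip":0}]' 20
python3 -m pendant '[{"x":0,"y":0,"z":-0.02,"roll":0,"grip":0},{"x":0,"y":0,"z":-0.05,"roll":0,"grip":0},{"x":0,"y":0,"z":-0.09,"roll":0,"grip":0},{"x":0,"y":0,"z":-0.14,"roll":0,"grip":0},{"x":0,"y":0,"z":-0.18,"roll":0,"grip":0},{"x":0.1,"y":0,"z":-0.2,"roll":0,"grip":0},{"x":0.15,"y":0,"z":-0.2,"roll":0,"grip":0},{"x":0.15,"y":0,"z":-0.2,"roll":0,"grip":0},{"x":0.15,"y":0,"z":-0.2,"roll":0,"grip":0}]' 20
python3 - <<'E'
from h import *
p,d=snap("scene","19");cv2.imwrite("pics/s19.png",p[:,:,::-1]);crop(p,100,240,80,80,7.3,"pics/s19c.png")
p2,d2=snap("top","19");crop(p2,180,160,250,110,3.2,"pics/t19.png")
E
```

```text
t: 30.1
ee_pos: [0.5388, -0.2457, 0.0652]
orientation: [-3.138, -0.013, 2.918]
force: [0.0, -0.3, 1.0]
opening: 0.0855
t: 31.22
ee_pos: [0.3943, -0.2121, 0.2689]
orientation: [-3.137, -0.01, 2.917]
force: [0.9, -0.4, -0.4]
opening: 0.0854
```

View pics/s19.png

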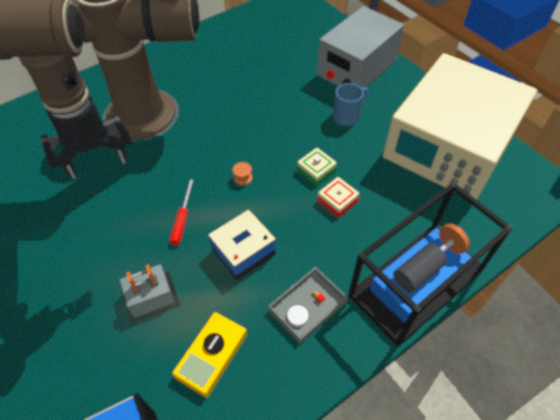

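View pics/s19c.png

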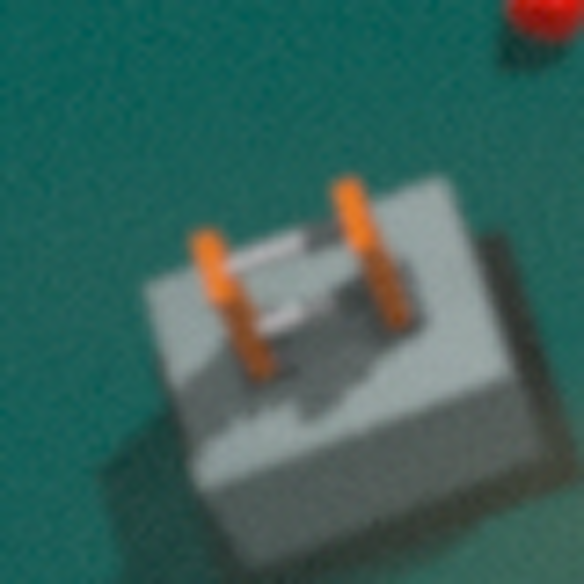

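View pics/t19.png

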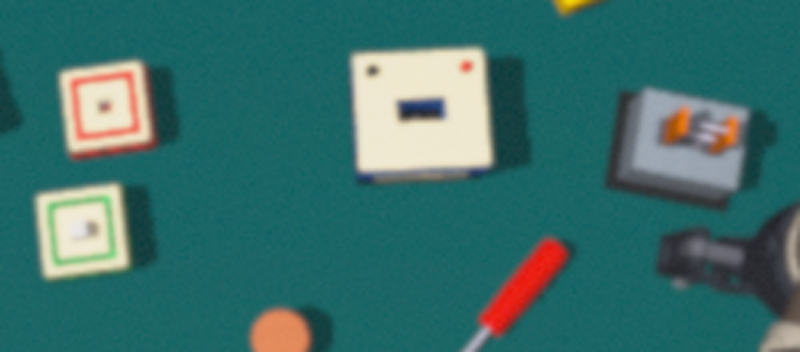

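Run:
```python
from h import *
for n,(u0,u1,v0,v1) in (("scene",(309,325,150,166)),("top",(196,214,222,242))):
  for k in (15,19):
    c=cloud(n,np.load(f"{n}{k}.npz")['d'])[v0:v1,u0:u1].reshape(-1,3);z=c[:,2]
    t=z[(z>.044)&(z<.065)];print(n,k,len(t),round(t.mean()*1000,1),"plate",round(np.median(z[(z>.025)&(z<.04)])*1000,1))
for n,b in(("top",(370,180,50,45)),("scene",(115,255,65,65))):
    x,y,w,h=b;r=[]
    for k in(0,19):
        m=cv2.inRange(cv2.cvtColor(np.load(f"{n}{k}.npz")['p'][y:y+h,x:x+w],cv2.COLOR_RGB2HSV),np.array((4,140,120)),np.array((20,255,255)))
        q=np.argwhere(m);r.append(q.mean(0).round(2))
    print(n,"orange centroid start/now",r)
```

```text
scene 15 33 48.0 plate 34.8
scene 19 33 48.3 plate 35.0
top 15 30 48.8 plate 34.9
top 19 31 48.4 plate 35.1
top orange centroid start/now [array([20.57, 28.16]), array([20.46, 27.6 ])]
scene orange centroid start/now [array([21.62, 24.71]), array([21.29, 25.46])]
```

```bash
python3 -c "
from workcell import arm,telemetry
arm.job_done();print(telemetry.get_obs()['t'])"
```

```text
the job is handed in; nothing more can be done
the job is handed in; nothing more can be done
```

I drew the pin out of the well with the tongs and set it upright in the green socket. The tongs are back hanging in their stand, and I handed the job in at about 31 s of the 69 s allowed. No verdict was reported.

**Last checks**
- **Pin:** depth from both cameras puts the head's top 13.3 to 13.5 mm above the green block's top, where 14 mm is fully home. It looks upright and is centred within about 2 mm.
- **Tongs:** they look upright in the stand, within about 1.5 mm of where they started. The gripper is open and clear of everything.
- **Other things:** the bystanders look unmoved in the pictures. I did not measure them.

**What disagreed or stayed uncertain**
- **Green hole position:** the two cameras disagreed by about 4 mm in x, so I compared the pin's foot with the hole directly in one view and lowered it by feel.
- **Socket plunger:** I never felt a distinct plunger step on the way in. The force on the pin only rose to about 11 N at the end, at the height I expected for home.
- **Squeeze on the head:** I could not measure it directly. I estimate 8 to 12 N, from the finger opening and the 20 N grip setting.
- **Tongs in the gripper:** they seated about 4 mm lower by the arm's reading than where I picked them up, so they had probably slipped slightly in the gripper.

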